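Hang the bolt bin in the gap on the bin rack

ROBOT

A 7-joint arm with a two-finger parallel gripper is mounted at the origin on the work surface. World frame = base frame: x ahead of the robot, y to its left, z up, the work surface at z = 0. Lengths are in m, angles in rad, forces in N, time in s.
With the tool pointing down it reaches from about 0.425 to 0.925 m from the base axis. Payload 6.8 kg.
Tool frame: the origin (TCP) lies midway between the tips of the shut fingers; the grasp point (between the pads) lies 19 mm behind it; z points along the fingers, x is the direction in which the jaws open and shut, and the axes are right-handed (so a half turn about z gives the same grasp; the last joint's range is limited). The gripper opens to 85 mm and grips with 20 to 120 N. Pads are 22 mm wide; open, the fingers measure 114 mm over their backs; the gripper's body (76 mm by 85 mm) begins 54 mm behind the grasp point. The pads swing forward as they close: fully open they stand 13 mm farther back than shut.
Start: joints at [-1.335, 0.477, 0.022, 1.555, -0.011, 1.109, -0.083], TCP at [0.228, 0.636, 0.231] pointing down, gripper open.
Joint ranges: [-2.96, 2.96], [-0.34, 2.1], [-1.41, 1.46], [0.24, 2.44], [-1.37, 4.51], [0.17, 1.92], [-2.96, 2.96]. Speed limits (rad/s): [2.39, 2.39, 3.14, 3.14, 3.14, 3.14, 3.14].

INTERFACE

Orientations are given as a unit quaternion [w, x, y, z].
In Python, from station import bot gives the robot as it stands.
- The arm moves only by the tool step_arm, never from a script. Its argument "increments" is a list of rows, each a list of 7 numbers: the shift along the tool's x, y, z in cm, then the turn, a rotation vector about the tool's x, y, z in degrees, then the closure, from 0 (fully open) to 1 (shut). A call has 1 to 20 rows; each row shifts and turns the commanded pose from where the row before left it, along the tool's axes as they then stand; what a row does not reach is not made up. A row lasts 1/10 s, in which the tool goes at most 50 mm and 8.59 degrees, less where a joint would pass 70% of its speed; a pose out of reach is approached as far as the arm can. A call is refused whole if a number of a shift passes 5 or a number of a turn 8.59, either way. A call with a gripper value outside its range is refused whole. The fingers move at their own pace and stop on an object; "squeeze" is the grip in N (left out, the last holds). Time passes only in rows, so rows that do not move let the fingers close. It gives the time, the measured TCP pose, the force and the opening at its end, in the units of the state.
- bot.get_obs(): the state, without advancing time (a new reading comes with each control period).
- bot.read_camera(name): name is "scene" or "side" or "wrist"; returns a dict with "pixels" (480x640x3 uint8, red, green, blue), "vertical_fov" (degrees; the focal length in pixels is half the picture's height over the tangent of half this angle, whatever the lens; pixels are square), "cx", "cy" (the principal point, pixels), "camera_from_world" (4x4, takes a point from world to camera coordinates). Camera axes: x right, y down, z forward; pixel columns grow to the right and rows downward; lengths in m; the calibration is good to about 2 mm. A picture is of the moment at which its call begins. There is no depth.
- bot.hand_in(): hands the job in, once; it reports no verdict.
Trained networks look in a picture, given as the dict that the camera call returned (one of the last four; its "shot" number tells which), for a name from the list of things; names that differ only in an ending like _2 or _b are one class to them, and where a whole thing is asked for, a point or a joint stands for the part that bears it (a point fixed in the world has none). Each returns a list of dicts, best first, with "score" (0 to 1); they miss things now and then, are a little off and sometimes report something else, mostly with a low value. They report only what shows in the picture. A call takes as long as a camera call.
- bot.find_in(picture, query): "point" ([column, row] in pixels, amid what is visible of it).
- bot.cut_out(picture, query): "pixels" (480x640 bool, what is visible of it) and "point" ([column, row] in pixels, amid what is visible of it).
- bot.pinpoint(picture, query): "point" ([column, row] in pixels: a listed point, or the origin of a listed thing).
The state is a dict: "t": time; "q": joint angles; "joint_vel": joint speeds; "joint_torque": joint torques, N m; "eef_pos": TCP position; "tool_rot": TCP orientation; "contact_force": force on the tool from outside, world axes, zero at the start; "torque": the same for the moment, N m; "gripper_width": opening from 0.0 (shut) to 1.0 (fully open).
Only numpy, scipy, OpenCV 4.12 (cv2) and the standard library are available. Lean on these libraries where they do the work, as an engineer would, in place of code of your own. Each camera call takes 0.05 s, during which the arm holds its last target.

TASK

Pick up the loose blue parts bin and hang it in the empty middle place of the bin rack: lower its hook between the two hanging bins without knocking them off or shoving them along, feel for the slot of the yellow clip, and press down firmly but gently until the hook is fully home on the rail. Then let go, leaving all three bins hanging.

Things in the scene. Friction and masses are not known exactly. Their poses are not given: they have to be found in the camera images.
- bin: Loose blue parts bin, 0.2-0.4 kg, standing on the bench. Origin: underside, mid-plane of its upright back plate, mid-width; x from plate towards the open bin, y along its width, z up. Plate 10 mm thick, 64 wide to z=100, then a tab 44 wide up to z=155. Bin body reaches x=80 (lip 89), 64 wide, 56 high. Steel hook behind the plate.
- bin_grip (a point): Best grip on the blue bin: centre of the tab, (0, 0, 140) mm in the bin's frame. Pinch from above across the plate's 10 mm thickness, fingers closing along the bin's x.
- bin_hook (a point): Blue bin's hook: underside of its level arm, mid-way between tongue and plate, (-13.5, 0, 90) mm in the bin's frame. Arm 16 mm wide (y), 8 thick (z 90-98), reaching back to x=-28; at its end a tongue 6 mm thick (x -28 to -22) hangs down to z=72. Gap between tongue and plate 17 mm.
- rack: Fixed bin rack. Origin on the bench under the middle of its rail; y along the rail, +x the front where the bins hang. Rail 360 mm long, 12 thick (x -6 to 6), top at z=125; hooks go over it, tongue on the -x side. Posts at y=-180 and 180, top z=158. Lower bar z 40-60, front flush with the rail's, for bins to lean on. Force of the blue bin on rack or clip must stay under 40 N.
- place (a point): Middle of the rail's top. Around it a yellow clip: two cheeks, flat tops 15 mm above the rail, each 22 mm long, between them a square-edged slot 18.4 mm wide for the hook arm. The clip was clamped by hand: the slot lies up to 11 mm to either side of this point along y, unmeasured, so feel for it (off the slot, the arm lands on a cheek top).
- slot_floor (a point): Point 7 mm above the rail's middle: height of the dark friction shoe in the clip's slot at the start (fixed point: it does not move with shoe or clip). About 9 N pushes the shoe down and it stays where left; the bin's weight alone does not. Home: shoe pressed down, hook arm resting on the rail top, 15 mm below the cheek tops.
- left_bin: Green bin, same shape and frame as the blue one, hanging loosely by its hook on the plain rail, +y of the empty place, centre 77-84 mm from the rail's middle (near side 45-52). It slides if pushed and unhooks if lifted; it may shift by at most 15 mm.
- right_bin: Grey bin, same shape and frame, hanging on the -y side of the empty place, centre 77-84 mm from the rail's middle (near side 45-52). It may shift by at most 15 mm.

How it is judged:
By the outcome, as a careful person would: the job done as asked, in the order asked, and still so for the second after the job is handed in, with the robot touching nothing.
It also fails if it takes over 64 s, if anything falls off the work surface, if the arm or the gripper's body presses on something with over 40 N, if the wrist force passes 120 N, or if a joint passes its speed limit or range.

## Working session

There is one attempt and no reset: what is moved stays moved. The work goes in short steps, Python scripts to look and compute and a tool call to move; the robot and the scene stay as the last step left them, time stands still between calls to the robot, and variables do not carry over. Pictures are saved under pics/ and viewed, and the job is handed in when it is done.

Besides the shell and the picture viewer there is one more tool, called after "Call:" as name([rows], argument=value, ...), one row to a line, values as JSON. step_arm: Moves the arm, as the interface text tells. Its arguments: {"type":"object","properties":{"increments":{"type":"array"},"squeeze":{"type":"number"}},"required":["increments"]}

```bash
mkdir -p pics; ls
cat > h.py <<'E'
import numpy as np, cv2, pickle
from station import bot
from scipy.spatial.transform import Rotation as R
def save(p,name): cv2.imwrite('pics/'+name+'.png',cv2.cvtColor(p['pixels'],cv2.COLOR_RGB2BGR))
def K(p):
    f=240/np.tan(np.radians(p['vertical_fov'])/2); return f,p['cx'],p['cy']
def proj(p,X):
    X=np.atleast_2d(X); T=np.array(p['camera_from_world']); f,cx,cy=K(p)
    c=X@T[:3,:3].T+T[:3,3]; return np.c_[f*c[:,0]/c[:,2]+cx,f*c[:,1]/c[:,2]+cy]
def ray(p,uv):
    T=np.array(p['camera_from_world']); f,cx,cy=K(p)
    d=T[:3,:3].T@np.array([(uv[0]-cx)/f,(uv[1]-cy)/f,1]); o=-T[:3,:3].T@T[:3,3]; return o,d/np.linalg.norm(d)
def atz(p,uv,z):
    o,d=ray(p,uv); return o+d*(z-o[2])/d[2]
def tri(obs):
    A=np.zeros((3,3));b=np.zeros(3)
    for p,uv in obs:
        o,d=ray(p,uv);M=np.eye(3)-np.outer(d,d);A+=M;b+=M@o
    X=np.linalg.solve(A,b); return X,[np.round(proj(p,X)[0]-np.array(uv),1) for p,uv in obs]
E
python3 - <<'E'
from h import *
o=bot.get_obs();print({k:np.round(v,3) for k,v in o.items()})
P={}
for n in ['scene','side','wrist']:
    p=bot.read_camera(n);save(p,n+'0');P[n]=p
    print(n,p['vertical_fov'],p['cx'],p['cy'],np.round(p['camera_from_world'],3).tolist())
    for q in ['bin','bin_grip','bin_hook','rack','place','slot_floor','left_bin','right_bin']:
        r=bot.pinpoint(p,q); print(q,[(np.round(a['point'],1).tolist(),round(float(a['score']),2)) for a in r[:3]])
pickle.dump(P,open('P0.pkl','wb'))
E
```

```text
pics
{'t': np.float64(0.0), 'q': array([-1.335,  0.478,  0.022,  1.556, -0.012,  1.109, -0.083]), 'joint_vel': array([-0.   ,  0.001, -0.   , -0.001,  0.   , -0.   , -0.   ]), 'joint_torque': array([-0.0000e+00, -5.9646e+01,  1.6080e+00, -2.8119e+01,  1.3000e-02,
        1.0000e-02, -0.0000e+00]), 'eef_pos': array([0.227, 0.635, 0.23 ]), 'tool_rot': array([ 0.001,  0.818,  0.576, -0.001]), 'contact_force': array([-0.027, -0.799,  0.023]), 'torque': array([ 0.009, -0.017, -0.024]), 'gripper_width': np.float64(1.002)}
scene 52.27571874692232 324.3565571810583 243.33315948818307 [[-0.841, 0.542, -0.015, 0.392], [0.419, 0.633, -0.651, -0.194], [-0.343, -0.553, -0.759, 1.115], [0.0, 0.0, 0.0, 1.0]]
bin []
bin_grip [([432.4, 301.3], 0.67), ([239.3, 207.0], 0.6), ([241.1, 202.5], 0.16)]
bin_hook [([434.3, 311.8], 0.86), ([269.9, 264.0], 0.51)]
rack [([251.2, 249.4], 0.59), ([213.8, 216.3], 0.49)]
place [([238.5, 207.5], 0.79)]
slot_floor [([240.4, 198.4], 0.79), ([218.0, 219.6], 0.37)]
left_bin [([272.2, 267.0], 0.81)]
right_bin [([214.8, 217.0], 0.63)]
side 54.409355492856676 325.5431872096717 238.27202756081857 [[0.994, -0.108, -0.021, -0.491], [-0.083, -0.607, -0.791, 0.183], [0.073, 0.788, -0.612, 0.783], [0.0, 0.0, 0.0, 1.0]]
bin [([296.6, 229.6], 0.92)]
bin_grip [([289.6, 175.8], 0.96)]
bin_hook [([287.0, 195.1], 0.69)]
rack [([389.5, 342.9], 0.63)]
place [([393.3, 289.0], 0.72), ([289.4, 194.8], 0.25)]
slot_floor [([393.4, 285.1], 0.78)]
left_bin [([381.1, 295.4], 0.65)]
right_bin [([418.5, 367.9], 0.71), ([388.8, 345.1], 0.42)]
wrist 65.68831557073585 318.68581550983345 243.80329546129846 [[0.339, 0.941, -0.0, -0.676], [0.898, -0.323, 0.297, -0.037], [0.279, -0.101, -0.955, 0.381], [0.0, 0.0, 0.0, 1.0]]
bin [([118.1, 461.3], 0.73)]
bin_grip []
bin_hook []
rack []
place []
slot_floor []
left_bin []
right_bin []
```

View pics/scene0.png

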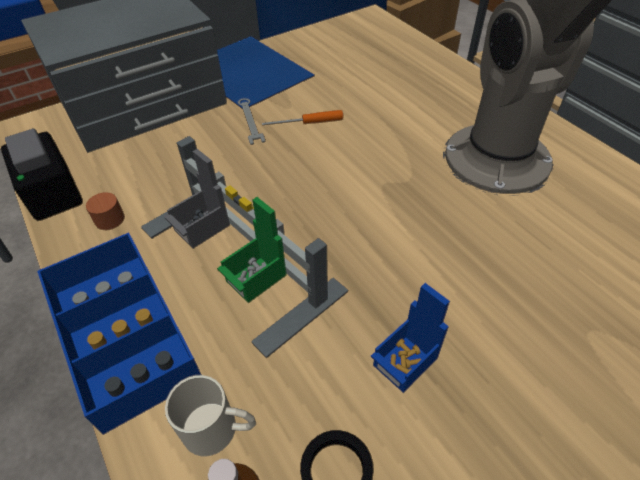

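View pics/side0.png

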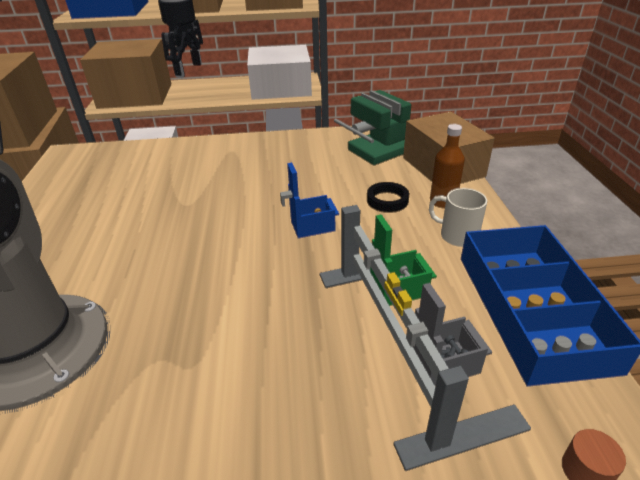

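View pics/wrist0.png

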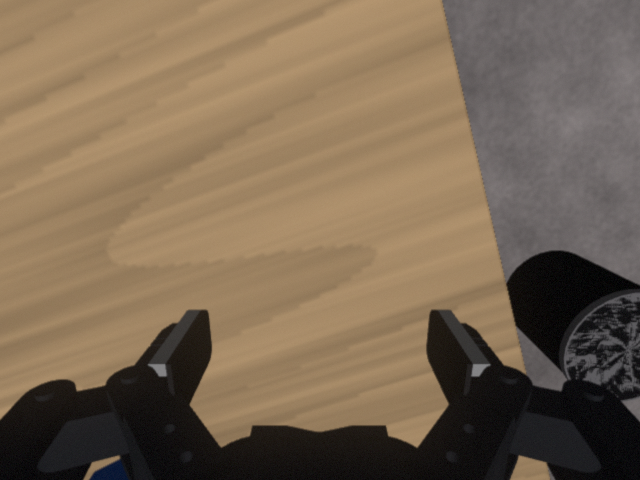

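Scene shows the blue bin at (410,340), the rack from (190,165) to (320,275) with its yellow clip at (238,197), and green and grey bins hanging either side. The side view shows the same from behind, with the rail and clip at (397,290). I'll zoom in.

Run:
```python
import cv2
a=cv2.imread('pics/scene0.png');b=cv2.imread('pics/side0.png')
def z(im,x0,y0,x1,y1,s,n): cv2.imwrite('pics/'+n+'.png',cv2.resize(im[y0:y1,x0:x1],None,fx=s,fy=s,interpolation=cv2.INTER_CUBIC))
z(a,360,270,460,400,6-1.5,'z1');z(a,130,130,360,360,2.6,'z2');z(b,270,155,350,245,6.5,'z3');z(b,310,195,540,475,2.1,'z4')
```

```text
(no output)
```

View pics/z1.png

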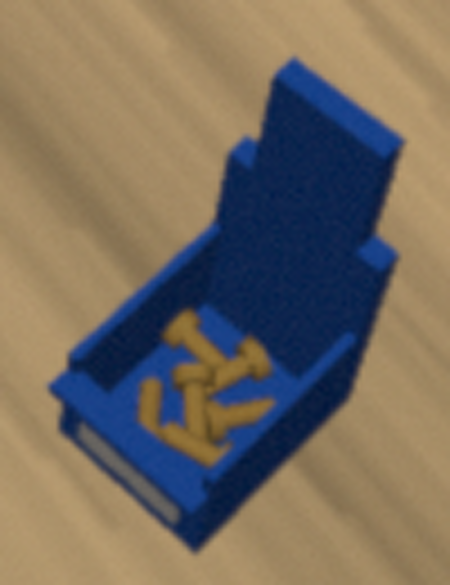

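View pics/z2.png

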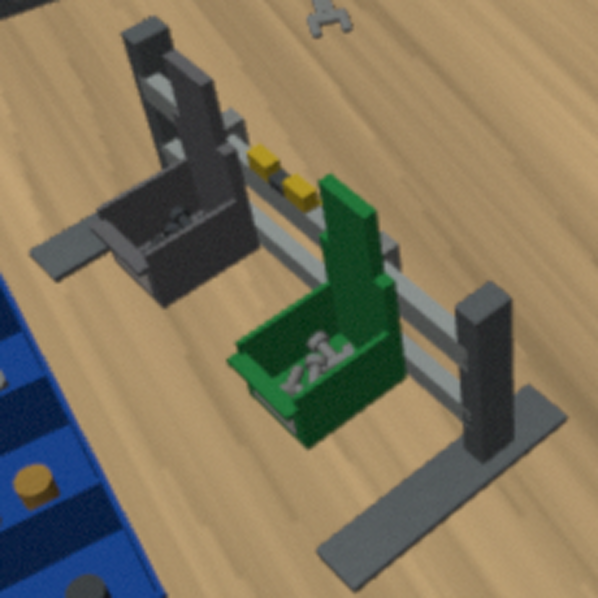

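View pics/z3.png

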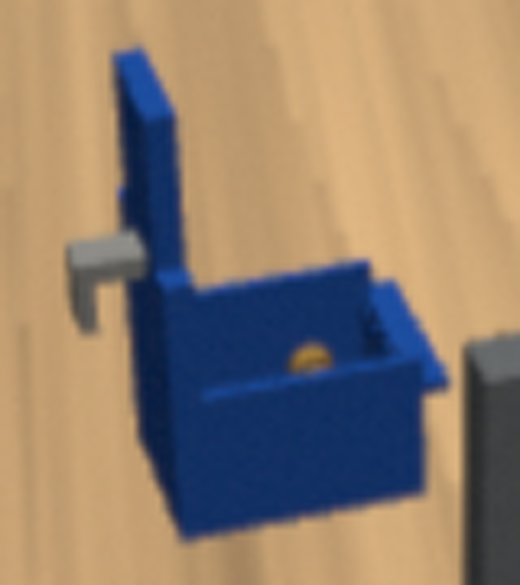

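View pics/z4.png

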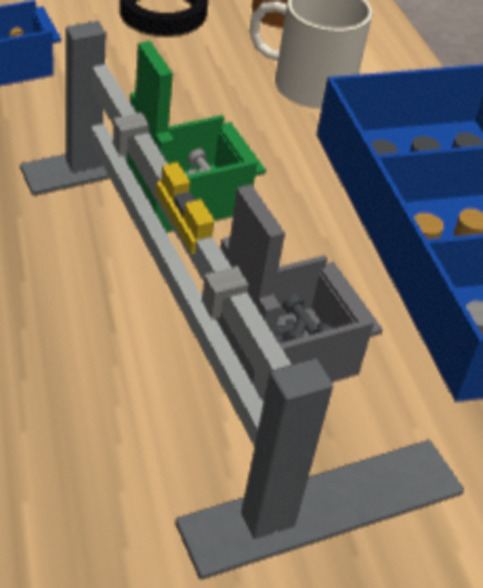

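```bash
cat > fit.py <<'E'
from h import *
from scipy.optimize import least_squares
P=pickle.load(open('P0.pkl','rb'))
def un(uv,s,x,y): return (np.array(uv)+.5)/s-.5+np.array([x,y])
def fit(obs,x0):
    def T(v,X): 
        c,s=np.cos(v[2]),np.sin(v[2]); X=np.array(X,float)/1000
        return np.c_[c*X[:,0]-s*X[:,1]+v[0],s*X[:,0]+c*X[:,1]+v[1],X[:,2]]
    def r(v): return np.concatenate([(proj(p,T(v,X))-uv).ravel() for p,X,uv in obs])
    s=least_squares(r,x0,loss='soft_l1')
    return s.x,[np.round(proj(p,T(s.x,X))-uv,1).tolist() for p,X,uv in obs],T
if __name__=='__main__':
    S,D=P['scene'],P['side']
    a=[((-5,-22,155),(292,57)),((5,-22,155),(277,72)),((-5,22,155),(404,141)),((5,22,155),(387,156)),((80,32,0),(196,550)),((-5,32,0),(350,403)),((-5,32,100),(398,257))]
    b=[((-5,-22,155),(150,120)),((5,-22,155),(174,115)),((-5,22,155),(114,52)),((5,22,155),(138,48)),((80,-32,0),(425,492)),((-5,-32,0),(183,540))]
    oa=(S,[k[0] for k in a],np.array([un(k[1],4.5,360,270) for k in a]))
    ob=(D,[k[0] for k in b],np.array([un(k[1],6.5,270,155) for k in b]))
    for o in ([oa,ob],[oa],[ob]):
        v,res,T=fit(o,[.45,.4,.3]); print('bin',v.round(4),np.degrees(v[2]).round(2),res)
    c=[((0,180,158),(484,302)),((0,-180,158),(148,31))]; d=[((0,-180,158),(300,377)),((0,180,158),(84,34))]
    oc=(S,[k[0] for k in c],np.array([un(k[1],2.6,130,130) for k in c]))
    od=(D,[k[0] for k in d],np.array([un(k[1],2.1,310,195) for k in d]))
    for o in ([oc,od],[oc],[od]):
        v,res,T=fit(o,[.65,.1,.3]); print('rack',v.round(4),np.degrees(v[2]).round(2),res)
    print(tri([(S,oc[2][0]),(D,od[2][1])]),tri([(S,oc[2][1]),(D,od[2][0])]))
    for n,p in (('scene',S),('side',D)):
        f,o,s=(v,(130,130),2.6) if n=='scene' else (v,(310,195),2.1)
E
python3 fit.py
```

```text
bin [0.4569 0.275  0.1836] 10.52 [[[-0.1, -0.0], [-1.2, 0.6], [-0.2, -0.2], [-0.8, 0.7], [-0.5, 1.0], [-0.3, -1.0], [-0.0, -0.8]], [[-1.6, -1.0], [-0.4, -1.0], [-1.1, -0.7], [-0.0, -0.9], [-0.6, -0.4], [-0.9, -0.4]]]
bin [0.4561 0.2753 0.1706] 9.77 [[[0.7, -0.2], [-0.5, 0.4], [0.4, -0.1], [-0.4, 0.7], [-0.7, 0.6], [0.1, -0.9], [0.4, -0.7]]]
bin [0.4582 0.2717 0.2028] 11.62 [[[-0.7, -0.2], [0.5, -0.3], [-0.6, 0.1], [0.5, -0.1], [0.2, 0.0], [0.0, 0.5]]]
rack [ 0.584  -0.0684  0.1857] 10.64 [[[-0.7, -0.9], [-1.5, -1.4]], [[-0.5, -0.8], [-0.3, -3.3]]]
rack [ 0.5835 -0.0655  0.1822] 10.44 [[[0.3, 0.4], [-0.3, -0.8]]]
rack [ 0.584  -0.0701  0.1862] 10.67 [[[0.1, 0.4], [-0.2, -2.8]]]
(array([0.54978317, 0.10663927, 0.1527097 ]), [array([-0.8,  0.3]), array([-0.7, -0.2])]) (array([ 0.61695147, -0.24421243,  0.15528113]), [array([-0.8,  0. ]), array([-1.3, -0.1])])
```

Run:
```python
from fit import *
v=[.584,-.0684,.1857]
_,_,T=fit([(P['scene'],[(0,0,0)],np.zeros((1,2)))],[.5,0,0])
def box(a,b):
    x0,y0,z0=a;x1,y1,z1=b
    c=[(x,y,z) for x in(x0,x1) for y in (y0,y1) for z in (z0,z1)]
    return [(c[i],c[j]) for i in range(8) for j in range(i) if sum(np.array(c[i])!=np.array(c[j]))==1]
for n,(x0,y0,x1,y1,s) in {'scene':(195,165,285,235,7),'side':(350,250,440,340,6)}.items():
    p=P[n];im=cv2.cvtColor(p['pixels'],cv2.COLOR_RGB2BGR)[y0:y1,x0:x1]
    im=cv2.resize(im,None,fx=s,fy=s,interpolation=cv2.INTER_CUBIC); cv2.imwrite(f'pics/c_{n}_raw.png',im)
    for A,B in box((-6,-180,125),(6,180,125))[:]:
        a=(proj(p,T(v,[A,B]))-[x0,y0]+.5)*s-.5
        cv2.line(im,*[tuple(int(t) for t in q) for q in a],(0,0,255),1)
    for y in range(-40,41,10):
        a=(proj(p,T(v,[(-6,y,125),(6,y,125)]))-[x0,y0]+.5)*s-.5
        cv2.line(im,*[tuple(int(t) for t in q) for q in a],(255,0,255) if y else (255,255,0),1)
        a=(proj(p,T(v,[(-10,y,140),(10,y,140)]))-[x0,y0]+.5)*s-.5
        cv2.line(im,*[tuple(int(t) for t in q) for q in a],(0,255,0) if y else (255,255,255),1)
    cv2.imwrite(f'pics/c_{n}.png',im)
```

```text
(no output)
```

View pics/c_scene.png

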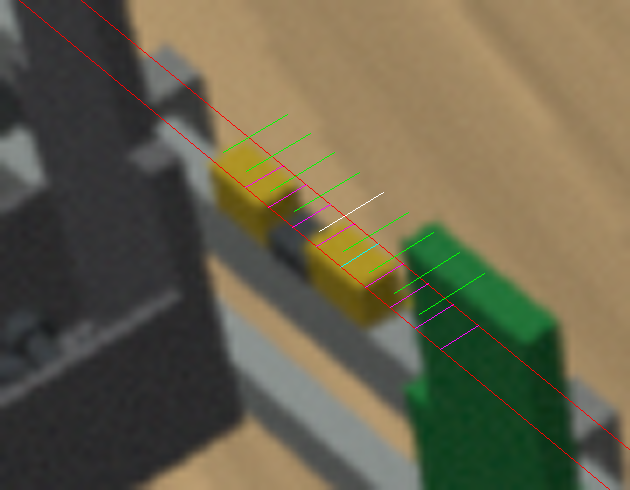

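View pics/c_side.png

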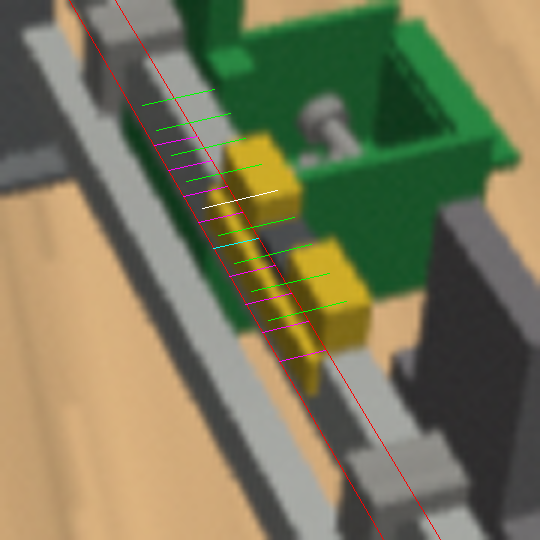

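View pics/c_scene_raw.png

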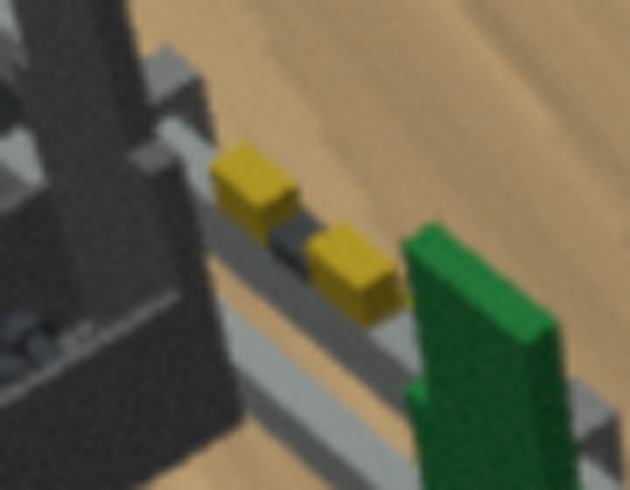

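View pics/c_side_raw.png

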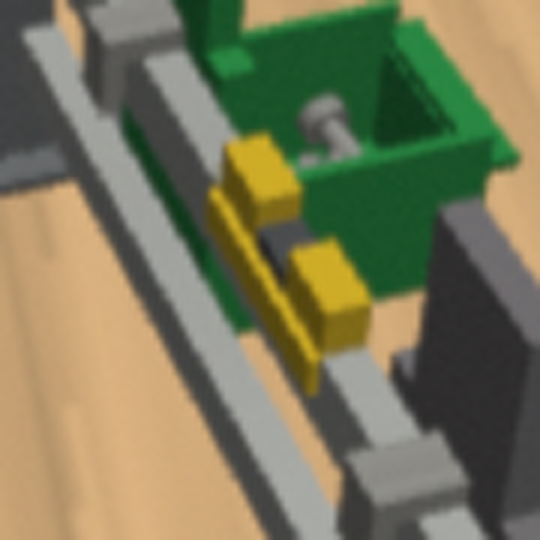

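Run:
```python
from fit import *
S,D=P['scene'],P['side']
u=lambda a:un(a,7,195,165); w=lambda a:un(a,6,350,250)
# order: -y outer front/back, -y inner f/b, +y inner f/b, +y outer f/b
sc=[(212,165),(244,141),(264,207),(299,182),(308,240),(344,224),(363,290),(397,264)]
sd=[(371,296),(327,308),(335,240),(289,255),(301,188),(256,205),(267,134),(225,150)]
X=[]
for a,b in zip(sc,sd):
    x,r=tri([(S,u(a)),(D,w(b))]);X.append(x);print(np.round(x*1000,1),r)
X=np.array(X); m=X.mean(0);print('mean',m)
d=np.linalg.svd(X-m)[2][0];print(d,np.degrees(np.arctan2(-d[0],d[1])))
print('along',((X-m)@d*1000).round(1))
# rail top front-edge points in the plane z=.125 : scene crop pts
v=[.584,-.0684,.1857]
c,s=np.cos(v[2]),np.sin(v[2])
def loc(x): return np.array([c*(x[0]-v[0])+s*(x[1]-v[1]),-s*(x[0]-v[0])+c*(x[1]-v[1])])*1000
print(loc(m))
for a in [(160,128),(375,335),(207,190)]: pass
# side: rail top edges just below the near cheek and above far cheek
for nm,a in [('near back',(330,362)),('near front',(368,350)),('far back',(147,60)),('far front',(187,52)),]:
    print(nm,loc(atz(D,w(a),.125)).round(1))
for n,p in (('scene',S),('side',D)):
    for q in ['place','slot_floor']:
        r={'scene':{'place':(238.5,207.5),'slot_floor':(240.4,198.4)},'side':{'place':(393.3,289.0),'slot_floor':(393.4,285.1)}}[n][q]
        print(n,q,loc(atz(p,r,.125 if q=='place' else .132)))
```

```text
[ 606.4 -104.   139.5] [array([-0.6,  0.1]), array([-0.8, -0.1])]
[ 595.6 -107.   139.9] [array([-0.3,  0.1]), array([-0.4, -0.1])]
[602.4 -83.7 138.9] [array([-0.9,  0.2]), array([-1.1, -0.1])]
[590.7 -87.1 138.6] [array([-0.6,  0.1]), array([-0.8, -0.1])]
[598.6 -65.8 139.9] [array([-0.7,  0.1]), array([-0.8, -0.1])]
[587.4 -68.1 137.6] [array([-0.4,  0.1]), array([-0.5, -0.1])]
[594.9 -44.  138.7] [array([-0.8,  0.2]), array([-0.9, -0.1])]
[583.6 -47.9 138.2] [array([-0.7,  0.2]), array([-0.8, -0.1])]
mean [ 0.59495071 -0.07594712  0.13890956]
[-0.18787881  0.98202626 -0.01805464] 10.830806290959847
along [-29.7 -30.6  -9.  -10.2   9.2   9.1  31.4  29.7]
[ 9.36897756 -9.43924398]
near back [  5.3 -43.8]
near front [ 15.5 -43. ]
far back [ 4.9 72.4]
far front [16.3 72.2]
scene place [19.08300487  3.63479232]
scene slot_floor [ 6.67869486 -5.68134145]
side place [7.11358533 0.38173151]
side slot_floor [7.2169734  1.43999894]
```

The cheek corners triangulate well: height 139 mm against an expected 140, and lengths 21, 19 and 21 mm. The slot centre is near (0.595, -0.076), yaw 10.8°. The post-based rack fit was about 9 mm off in x, so I'll use the rail and clip instead. Next I move over the blue bin.

Call:
step_arm([
  [-2.63,3.38,-0.2,0,0,0,0],
  [-2.63,3.38,-0.2,0,0,0,0],
  [-2.63,3.38,-0.2,0,0,0,0],
  [-2.63,3.38,-0.2,0,0,0,0],
  [-2.63,3.38,-0.2,0,0,0,0],
  [-2.63,3.38,-0.2,0,0,0,0],
  [-2.63,3.38,-0.2,0,0,0,0],
  [-2.63,3.38,-0.2,0,0,0,0],
  [-2.63,3.38,-0.2,0,0,0,0],
  [-2.63,3.38,-0.2,0,0,0,0],
  [0,0,0,0,0,8.5,0],
  [0,0,0,0,0,8.5,0],
  [0,0,0,0,0,8.5,0],
  [0,0,0,0,0,8.5,0],
  [0,0,0,0,0,8.5,0],
  [0,0,0,0,0,8.5,0],
  [0,0,0,0,0,8.5,0],
  [0,0,0,0,0,0,0],
], squeeze=60)

```text
t: 3.15
eef_pos: [0.457, 0.2741, 0.2514]
tool_rot: [-0.0, 0.996, 0.094, 0.0]
contact_force: [0.1, 0.1, -0.4]
gripper_width: 1.0
```

```bash
cat >> h.py <<'E'
def st(pr=True):
    o=bot.get_obs();q=o['tool_rot'];r=R.from_quat([q[1],q[2],q[3],q[0]]).as_matrix()
    if pr: print('t',round(o['t'],2),'eef',np.round(o['eef_pos']*1000,1) if hasattr(o['eef_pos'],'shape') else o['eef_pos'],'yaw',np.degrees(np.arctan2(r[1,0],r[0,0])).round(2),'zdev',np.round(r[:,2],4),'F',np.round(o['contact_force'],2),'M',np.round(o['torque'],2),'w',round(float(o['gripper_width']),3))
    return o,r
def togo(x,y,z):
    o,r=st(False); print('to go cm tool axes',np.round(100*r.T@(np.array([x,y,z])-o['eef_pos']),2))
E
python3 - <<'E'
from h import *
o,r=st(); togo(.457,.2745,.121)
p=bot.read_camera('wrist');save(p,'w1')
print(proj(p,[[.457,.2745,.155]]),np.round(p['camera_from_world'],3).tolist())
q=bot.pinpoint(p,'bin_grip');print(q)
for q in q: print(atz(p,q['point'],.14))
E
```

```text
t 3.15 eef [457.  274.1 251.4] yaw 10.73 zdev [ 2.e-04  1.e-04 -1.e+00] F [ 0.11  0.09 -0.41] M [0.01 0.04 0.02] w 1.0
to go cm tool axes [ 0.   -0.04 13.04]
[[318.2312015  246.60816947]] [[0.983, 0.185, 0.0, -0.5], [0.176, -0.939, 0.297, 0.133], [0.055, -0.292, -0.955, 0.454], [0.0, 0.0, 0.0, 1.0]]
[{'point': [317.0, 238.0], 'score': 0.93}, {'point': [305.0, 221.6], 'score': 0.18}]
[0.45582021 0.27596805 0.14      ]
[0.44531553 0.28623635 0.14      ]
```

View pics/w1.png

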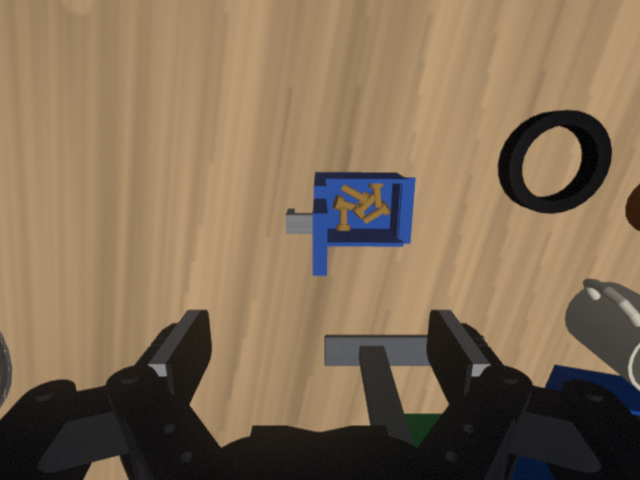

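Run:
```python
import cv2
a=cv2.imread('pics/w1.png');cv2.imwrite('pics/w1z.png',cv2.resize(a[160:290,275:425],None,fx=5,fy=4.6,interpolation=cv2.INTER_CUBIC))
```

```text
(no output)
```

View pics/w1z.png

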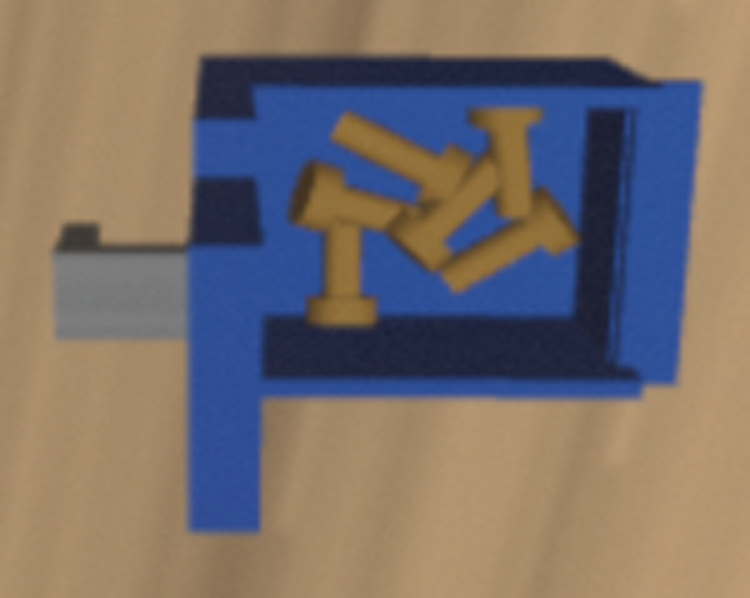

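The tab top is centred at (320, 244), about 1.5 mm from prediction, and yaw is aligned. I'll descend and grip.

Call:
step_arm([
  [0.1,-0.15,3.0,0,0,0,0],
  [0,0,3.5,0,0,0,0],
  [0,0,3.5,0,0,0,0],
  [0,0,2.0,0,0,0,0],
  [0,0,1.0,0,0,0,0],
  [0,0,0,0,0,0,0.5],
  [0,0,0,0,0,0,1],
  [0,0,0,0,0,0,1],
  [0,0,0,0,0,0,1],
  [0,0,0,0,0,0,1],
  [0,0,0,0,0,0,1],
  [0,0,0,0,0,0,1],
  [0,0,0,0,0,0,1],
], squeeze=60)

```text
t: 4.55
eef_pos: [0.4578, 0.2759, 0.1218]
tool_rot: [-0.0, 0.996, 0.094, 0.0]
contact_force: [-2.9, 0.2, 6.2]
gripper_width: 0.11
```

Run:
```python
from h import *
st()
```

```text
t 4.55 eef [457.8 275.9 121.8] yaw 10.81 zdev [ 2.e-04  6.e-04 -1.e+00] F [-2.88  0.21  6.15] M [-0.1   0.32  0.08] w 0.11
```

Call:
step_arm([
  [0,0,-0.5,0,0,0,1],
  [0,0,-1.5,0,0,0,1],
  [0,0,-3,0,0,0,1],
  [0,0,-4,0,0,0,1],
  [0,0,-4,0,0,0,1],
  [0,0,-4,0,0,0,1],
  [0,0,-3.5,0,0,0,1],
  [0,0,-1.5,0,0,0,1],
  [0,0,0,0,0,0,1],
  [0,0,0,0,0,0,1],
])

```text
t: 5.55
eef_pos: [0.4572, 0.2752, 0.3403]
tool_rot: [0.0, 0.996, 0.094, -0.001]
contact_force: [-1.0, 0.5, -2.2]
gripper_width: 0.109
```

Run:
```python
from h import *
st()
for n in ['scene','side','wrist']:
    p=bot.read_camera(n);save(p,n+'2')
    for q in ['bin_grip','bin_hook']: print(n,q,[(np.round(a['point'],1).tolist(),round(float(a['score']),2)) for a in bot.pinpoint(p,q)[:2]])
```

```text
t 5.55 eef [457.2 275.2 340.3] yaw 10.8 zdev [-1.2e-03 -9.0e-04 -1.0e+00] F [-0.96  0.45 -2.22] M [-0.05  0.07 -0.02] w 0.109
scene bin_grip [([461.8, 188.6], 0.73), ([438.6, 265.9], 0.61)]
scene bin_hook [([462.2, 214.7], 0.66)]
side bin_grip [([282.0, 64.8], 0.96)]
side bin_hook [([276.4, 96.5], 0.61)]
wrist bin_grip [([319.8, 337.5], 0.59)]
wrist bin_hook [([294.2, 284.0], 0.96)]
```

View pics/side2.png

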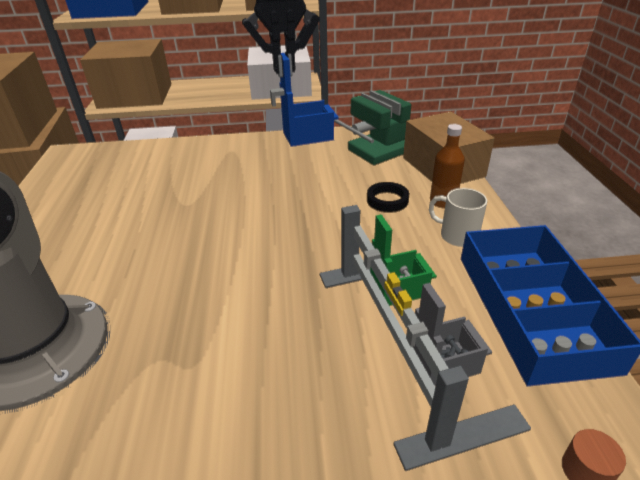

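View pics/wrist2.png

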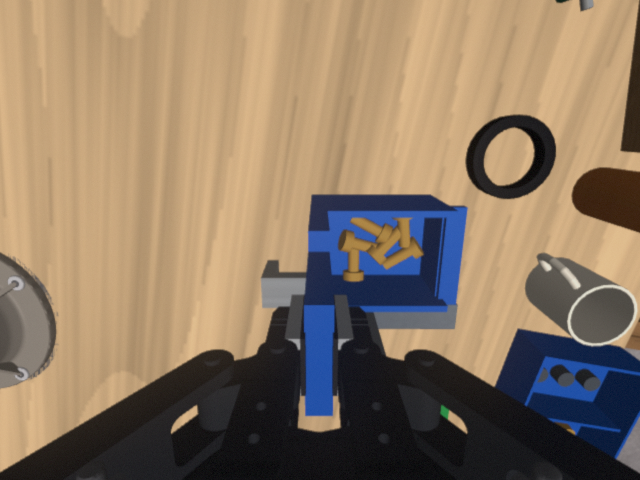

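The bin is held upright and straight. In the wrist view the hook arm is at (285, 288). I'll measure the bin's offset in the hand by zooming in.

Run:
```python
import cv2
a=cv2.imread('pics/wrist2.png');cv2.imwrite('pics/w2z.png',cv2.resize(a[185:345,250:480],None,fx=3.4,fy=3.4,interpolation=cv2.INTER_CUBIC))
a=cv2.imread('pics/side2.png');cv2.imwrite('pics/s2z.png',cv2.resize(a[40:150,255:345],None,fx=5,fy=5,interpolation=cv2.INTER_CUBIC))
a=cv2.imread('pics/scene2.png');cv2.imwrite('pics/c2z.png',cv2.resize(a[160:310,380:500],None,fx=4,fy=4,interpolation=cv2.INTER_CUBIC))
```

```text
(no output)
```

View pics/w2z.png

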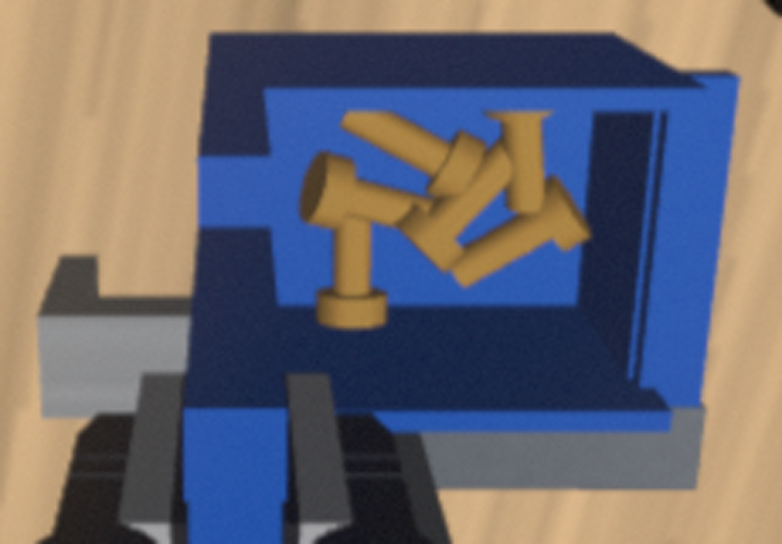

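View pics/s2z.png

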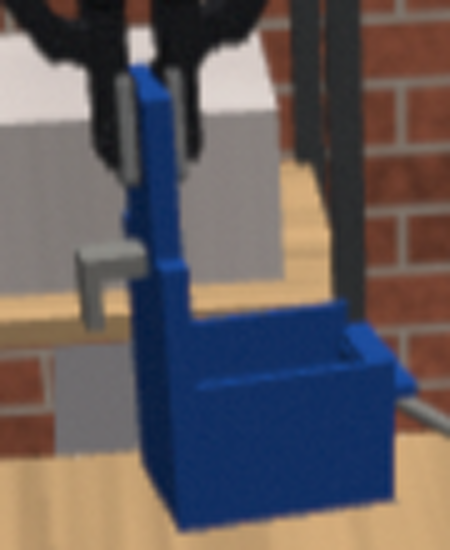

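View pics/c2z.png

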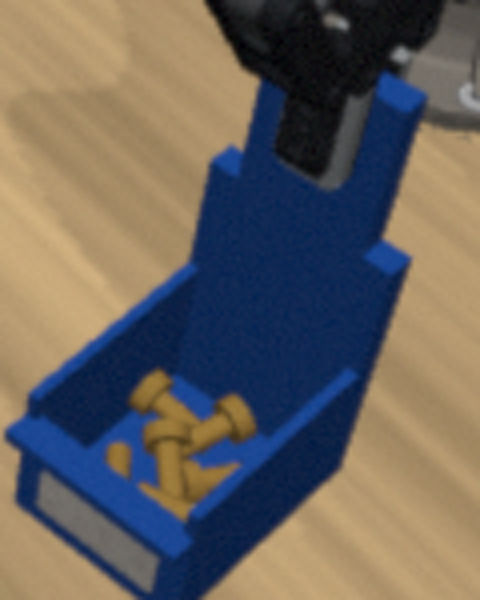

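```bash
cat > binfit.py <<'E'
from h import *
from scipy.optimize import least_squares
# fit bin pose (x,y,yaw; z, tilt fixed from tool) by given points
def binfit(obs,z,x0,free_z=False):
    def T(v,X):
        c,s=np.cos(v[2]),np.sin(v[2]); X=np.array(X,float)/1000
        return np.c_[c*X[:,0]-s*X[:,1]+v[0],s*X[:,0]+c*X[:,1]+v[1],X[:,2]+(v[3] if free_z else z)]
    r=lambda v:np.concatenate([(proj(p,T(v,X))-uv).ravel() for p,X,uv in obs])
    s=least_squares(r,x0,loss='soft_l1'); return s.x,[(proj(p,T(s.x,X))-uv).round(1).tolist() for p,X,uv in obs]
E
python3 - <<'E'
from binfit import *
o,r=st()
W,S,D=[bot.read_camera(n) for n in ('wrist','scene','side')]
un=lambda uv,s,x,y:(np.array(uv)+.5)/s-.5+np.array([x,y])
w=[((-28,8,98),(38,315)),((-28,-8,98),(42,415)),((-5,32,100),(198,156)),((5,32,100),(270,156)),((-5,22,155),(184,408)),((5,22,155),(286,408)),((-5,22,100),(198,228)),((5,22,100),(271,228)),]
d=[((-5,-32,0),(180,530)),((80,-32,0),(393,498)),((-28,-8,98),(78,254)),((-5,-32,100),(157,270)),((5,-32,100),(187,265)),((5,-22,155),(168,98)),((-5,-22,155),(138,104))]
c=[((-5,22,155),(427,97)),((5,22,155),(408,111)),((-5,32,100),(411,260)),((5,32,100),(391,274)),((5,-32,100),(219,161)),((-5,32,0),(340,465))]
mk=lambda p,l,*a:(p,[k[0] for k in l],np.array([un(k[1],*a) for k in l]))
ow,od,oc=mk(W,w,3.4,250,185),mk(D,d,5,255,40),mk(S,c,4,380,160)
z=.2185
for nm,ob in (('w',[ow]),('d',[od]),('c',[oc]),('dc',[od,oc]),('all',[ow,od,oc])):
    v,res=binfit(ob,z,[.457,.275,.187]); L=r.T@(np.array([v[0],v[1],z])-o['eef_pos'])*1000
    print(nm,v[:2].round(4),np.degrees(v[2]).round(2),'tool off',L.round(1),res)
v,res=binfit([od,oc],z,[.457,.275,.187,.2185],True);print(v)
E
```

```text
t 6.0 eef [457.7 275.6 340.9] yaw 10.8 zdev [-4.e-04 -5.e-04 -1.e+00] F [ 0.88  0.23 -2.37] M [-0.01  0.06 -0.01] w 0.107
w [0.4579 0.2753] 10.39 tool off [  0.2   0.3 122.4] [[[-0.0, -0.1], [0.1, 0.3], [0.0, 0.3], [0.5, 0.4], [-0.5, -0.2], [0.0, -0.0], [0.1, -0.3], [-0.1, -0.2]]]
d [0.4564 0.2698] 11.21 tool off [ -2.3   5.4 122.4] [[[-0.5, 0.5], [0.2, -0.0], [0.1, 1.2], [0.2, -0.2], [-0.2, 0.1], [-0.0, -0.7], [0.2, -1.2]]]
c [0.455  0.2743] 8.66 tool off [ -2.8   0.7 122.4] [[[0.7, -0.5], [-0.4, 0.4], [0.4, -0.5], [-0.0, 0.4], [-1.2, -1.0], [0.1, 1.3]]]
dc [0.4562 0.2741] 11.02 tool off [ -1.7   1.1 122.4] [[[-0.8, -0.6], [-0.2, -1.0], [-0.0, 0.3], [-0.1, -1.1], [-0.5, -0.8], [-0.3, -1.4], [-0.1, -2.0]], [[0.1, -0.7], [-0.6, 0.4], [0.1, -0.9], [-0.1, 0.2], [-2.6, -0.1], [-0.1, 0.9]]]
all [0.4576 0.2752] 9.98 tool off [-1.000e-01  3.000e-01  1.224e+02] [[[-0.5, -0.4], [-0.6, -0.0], [-0.1, 0.3], [0.4, 0.5], [-0.8, -0.2], [-0.3, 0.2], [-0.2, -0.3], [-0.3, -0.1]], [[-0.4, -0.8], [0.5, -0.9], [0.7, -0.1], [0.4, -1.3], [-0.0, -1.0], [0.3, -1.6], [0.5, -2.2]], [[-0.3, 0.6], [-1.2, 1.6], [-0.4, 0.5], [-0.7, 1.5], [-2.7, 0.7], [-0.6, 2.2]]]
[0.45560223 0.27366473 0.20877783 0.21721312]
```

The wrist fit puts the bin centred in the hand to within 0.5 mm and level. The scene and side cameras carry roughly 1 mm bias. I'll transit to hover above the slot.

Call:
step_arm([
  [0.42,1.85,0,0,0,0,1],
  [0.84,3.7,0,0,0,0,1],
  [0.84,3.7,0,0,0,0,1],
  [0.84,3.7,0,0,0,0,1],
  [0.84,3.7,0,0,0,0,1],
  [0.84,3.7,0,0,0,0,1],
  [0.84,3.7,0,0,0,0,1],
  [0.84,3.7,0,0,0,0,1],
  [0.84,3.7,0,0,0,0,1],
  [0.84,3.7,0,0,0,0,1],
  [0.4,1.85,0,0,0,0,1],
  [0,0,0,0,0,0,1],
  [0,0,0,0,0,0,1],
])

```text
t: 7.45
eef_pos: [0.6094, -0.0719, 0.341]
tool_rot: [-0.0, 0.996, 0.094, -0.0]
contact_force: [-0.4, 1.6, -2.4]
gripper_width: 0.105
```

Run:
```python
from h import *
st(); togo(.6093,-.0725,.341)
for n in ['scene','side','wrist']:
    p=bot.read_camera(n);save(p,n+'3')
```

```text
t 7.45 eef [609.4 -71.9 341. ] yaw 10.77 zdev [-6.e-04  4.e-04 -1.e+00] F [-0.37  1.56 -2.37] M [ 0.05  0.03 -0.04] w 0.105
to go cm tool axes [-0.02  0.06  0.  ]
```

View pics/scene3.png

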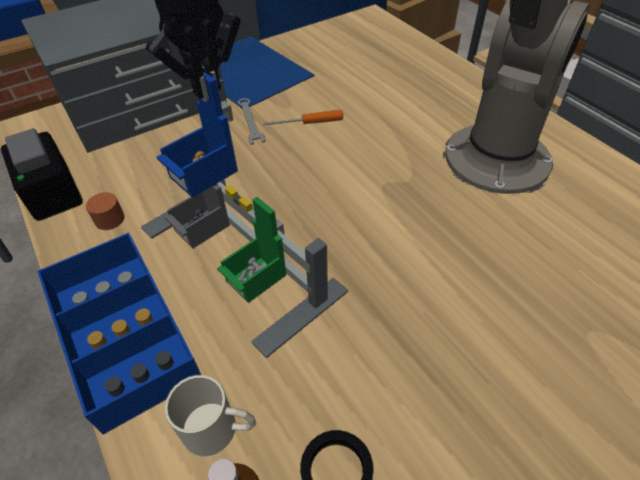

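View pics/side3.png

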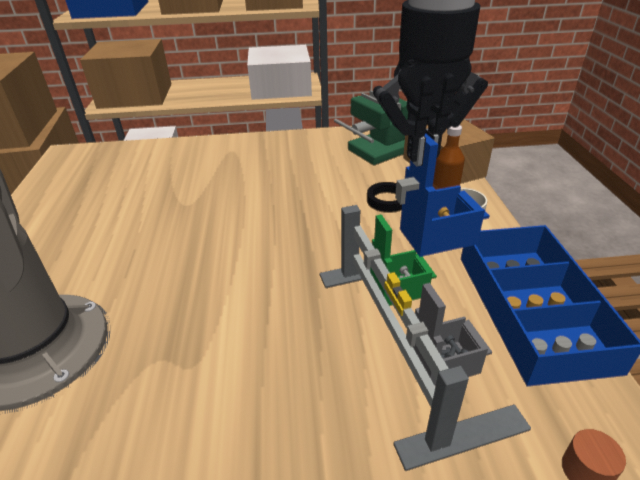

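View pics/wrist3.png

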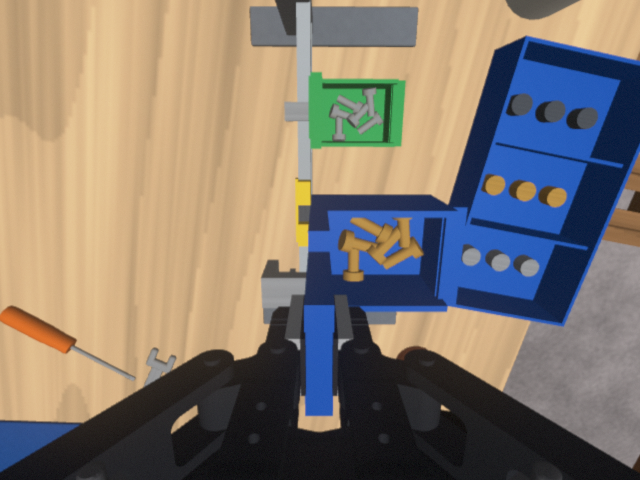

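The wrist view shows the clip directly: cheeks near (304,192) and (304,235), slot near (304,214), rail running down from (304,0). Zooming there.

Run:
```python
import cv2
a=cv2.imread('pics/wrist3.png');cv2.imwrite('pics/w3z.png',cv2.resize(a[90:290,260:360],None,fx=4,fy=3,interpolation=cv2.INTER_CUBIC))
cv2.imwrite('pics/w3y.png',cv2.resize(a[165:265,270:350],None,fx=6,fy=6,interpolation=cv2.INTER_CUBIC))
```

```text
(no output)
```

View pics/w3y.png

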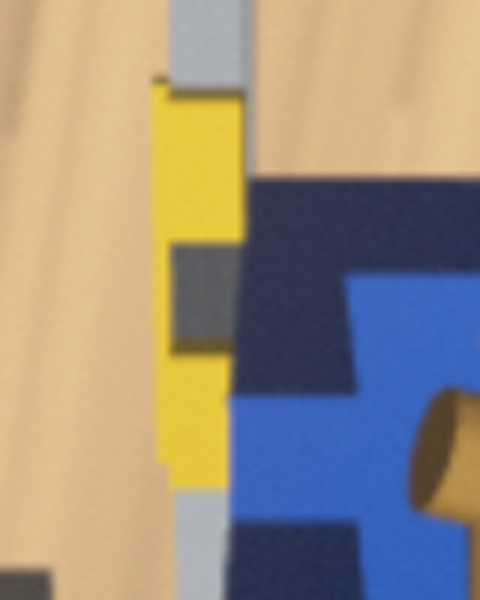

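View pics/w3z.png

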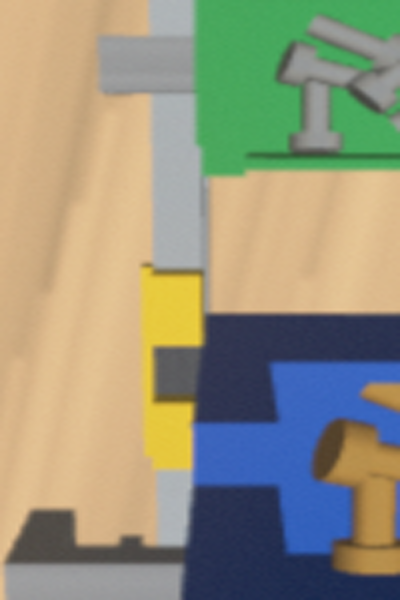

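Run:
```python
from h import *
o,r=st(); W=bot.read_camera('wrist')
un=lambda uv,s,x,y:(np.array(uv)+.5)/s-.5+np.array([x,y])
tl=lambda X:(r.T@(X-o['eef_pos'])*1000).round(1)
print('cam',-np.array(W['camera_from_world'])[:3,:3].T@np.array(W['camera_from_world'])[:3,3])
for n,a in [('outer+',(207,97)),('in+',(207,242)),('in-',(207,353)),('out-',(200,490)),('slot',(207,297.5)),('cheek x-',(170,150)),('cheek x+',(245,150))]:
    X=atz(W,un(a,6,270,165),.14);print(n,(X*1000).round(1),'tool',tl(X))
for n,a in [('rail -',(170,30)),('rail+',(244,30))]:
    X=atz(W,un(a,6,270,165),.125);print(n,(X*1000).round(1),'tool',tl(X))
for n in ['left_bin','right_bin','place','slot_floor']:
    print(n,[(np.round(a['point'],1).tolist(),round(float(a['score']),2)) for a in bot.pinpoint(W,n)[:2]])
```

```text
t 7.6 eef [609.3 -70.3 341.2] yaw 10.94 zdev [-3.e-04  9.e-04 -1.e+00] F [-0.56  0.57 -2.01] M [0.   0.06 0.03] w 0.109
cam [0.59515767 0.00508891 0.48437913]
outer+ [590.6 -42.5 140. ] tool [-13.1 -30.7 201.2]
in+ [594.6 -64.7 140. ] tool [-13.4  -8.1 201.2]
in- [597.8 -82.3 140. ] tool [-13.6   9.8 201.2]
out- [ 600.7 -105.   140. ] tool [-15.1  32.6 201.2]
slot [596.2 -73.4 140. ] tool [-13.5   0.8 201.2]
cheek x- [586.4 -51.6 140. ] tool [-18.9 -22.5 201.2]
cheek x+ [597.8 -49.4 140. ] tool [ -7.3 -22.5 201.2]
rail - [582.8 -35.2 125. ] tool [-19.4 -39.3 216.2]
rail+ [594.3 -33.  125. ] tool [ -7.6 -39.2 216.2]
left_bin [([316.4, 116.1], 0.91)]
right_bin []
place [([305.7, 204.2], 0.58)]
slot_floor [([305.1, 204.1], 0.59)]
```

Run:
```python
from binfit import *
o,r=st(); W=bot.read_camera('wrist');print(o['eef_pos'],np.array(W['camera_from_world'])[:3,3])
un=lambda uv,s,x,y:(np.array(uv)+.5)/s-.5+np.array([x,y])
w=[((-28,8,98),(38,315)),((-28,-8,98),(42,415)),((-5,32,100),(198,156)),((5,32,100),(270,156)),((-5,22,155),(184,408)),((5,22,155),(286,408)),((-5,22,100),(198,228)),((5,22,100),(271,228)),]
ow=(W,[k[0] for k in w],np.array([un(k[1],3.4,250,185) for k in w]))
v,res=binfit([ow],.2185,[.609,-.071,.187]);print('bin',v,np.degrees(v[2]))
e=np.array([np.cos(v[2]),np.sin(v[2])]);n=np.array([-e[1],e[0]])
g=lambda uv,z:(lambda X:(np.array([(X-v[:2])@e,(X-v[:2])@n])*1000).round(1))(atz(W,un(uv,6,270,165),z)[:2])
for nm,a,z in [('out+',(207,97),.14),('in+',(207,242),.14),('in-',(207,353),.14),('out-',(207,490),.14),('railL1',(170,20),.125),('railL2',(176,550),.125),('railR',(244,20),.125)]: print(nm,g(a,z))
# green: near side of bin body (right edge of tab etc): tab bottom at z3 crop
h=lambda uv,z:(lambda X:(np.array([(X-v[:2])@e,(X-v[:2])@n])*1000).round(1))(atz(W,un(uv,[4,3],260,90),z)[:2])
print('green arm',h((100,37),.133),h((100,92),.133),'green -y wall bottom z.035/.091',h((220,175),.091),h((220,175),.135))
```

```text
t 7.85 eef [609.4 -71.4 341.4] yaw 10.86 zdev [ 2.e-04  3.e-04 -1.e+00] F [ 0.24  0.38 -2.14] M [-0.04  0.05  0.02] w 0.107
[ 0.60940525 -0.07142218  0.34140846] [-0.58577199 -0.24590485  0.43072598]
bin [ 0.6095825  -0.07194656  0.18125257] 10.385007197432538
out+ [-13.4  31.2]
in+ [-13.5   8.6]
in- [-13.6  -9.3]
out- [-13.7 -32.2]
railL1 [-19.8  41.3]
railL2 [-19.6 -47.7]
railR [-8.  41.3]
green arm [-30.5  99.4] [-30.8  84. ] green -y wall bottom z.035/.091 [-4.3 58.1] [-3.8 60.2]
```

Run:
```python
from fit import *
D=P['side'];w=lambda a:un(a,6,350,250)
m=np.array([.595,-.0759]);c,s=np.cos(.188),np.sin(.188)
for a in [(347,463),(430,432),(467,478),(385,508)]:
    X=atz(D,w(a),.133)[:2]-m; print((np.array([c*X[0]+s*X[1],-s*X[0]+c*X[1]])*1000).round(1))
print('ref cheeks')
for a in [(327,308),(371,296),(225,150)]:
    X=atz(D,w(a),.140)[:2]-m; print((np.array([c*X[0]+s*X[1],-s*X[0]+c*X[1]])*1000).round(1))
```

```text
[-17.3 -70.5]
[  4.4 -67.9]
[  6.1 -82.8]
[-14.9 -85. ]
ref cheeks
[ -4.8 -31. ]
[  6.7 -30.6]
[-5.9 27.2]
```

The slot lies 0.4 mm to -y of the hook and is in line in x. The neighbours leave about 10 mm (grey) and 28 mm (green) of clearance. I'll descend to just above the cheeks.

Call:
step_arm([
  [0,0.05,2.0,0,0,0,1],
  [0,0,3.0,0,0,0,1],
  [0,0,3.0,0,0,0,1],
  [0,0,3.0,0,0,0,1],
  [0,0,2.0,0,0,0,1],
  [0,0,1.0,0,0,0,1],
  [0,0,0,0,0,0,1],
  [0,0,0,0,0,0,1],
])

```text
t: 8.7
eef_pos: [0.6103, -0.0727, 0.2023]
tool_rot: [0.0, 0.996, 0.094, 0.001]
contact_force: [0.5, 0.2, -3.2]
gripper_width: 0.105
```

Run:
```python
from h import *
st()
for n in ['scene','side','wrist']:
    p=bot.read_camera(n);save(p,n+'4')
a=cv2.imread('pics/side4.png');cv2.imwrite('pics/side4z.png',cv2.resize(a[180:380,340:500],None,fx=4,fy=3,interpolation=cv2.INTER_CUBIC))
a=cv2.imread('pics/scene4.png');cv2.imwrite('pics/scene4z.png',cv2.resize(a[130:280,150:310],None,fx=4,fy=4,interpolation=cv2.INTER_CUBIC))
```

```text
t 8.7 eef [610.3 -72.7 202.3] yaw 10.8 zdev [ 1.5e-03 -1.0e-04 -1.0e+00] F [ 0.49  0.15 -3.22] M [-0.04  0.03 -0.04] w 0.105
```

View pics/side4z.png

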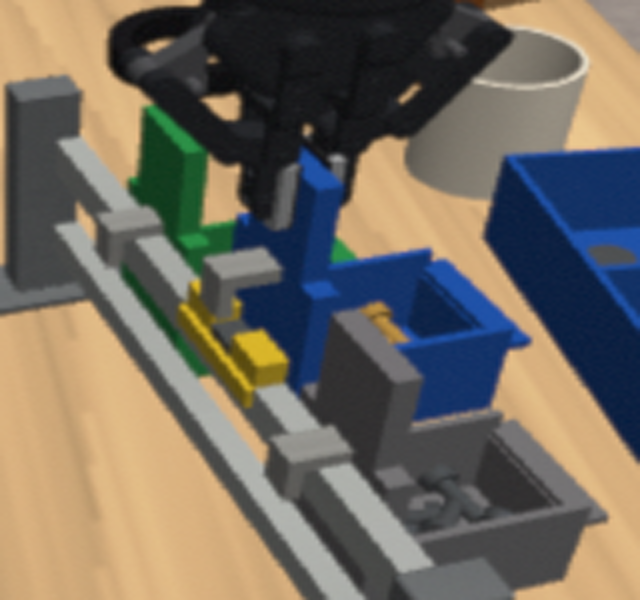

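View pics/scene4z.png

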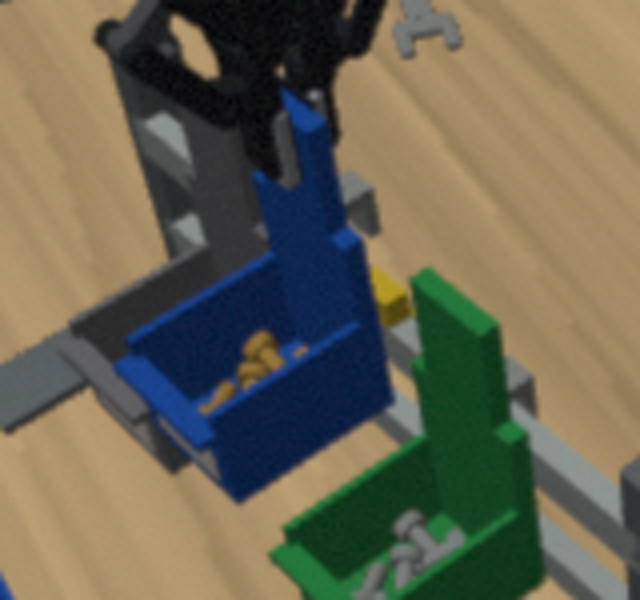

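View pics/wrist4.png

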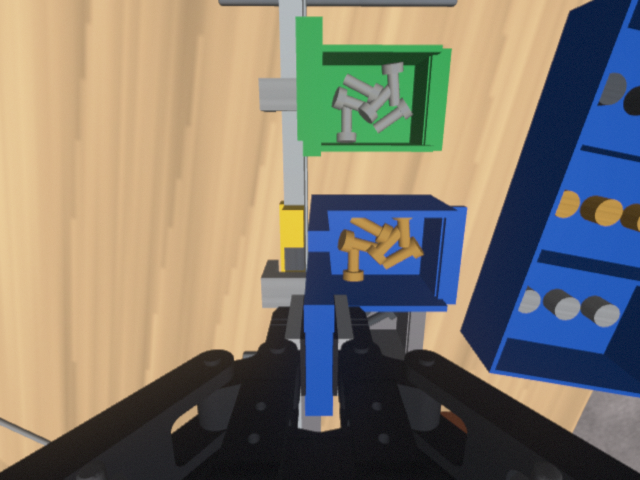

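Run:
```python
import cv2
a=cv2.imread('pics/wrist4.png');cv2.imwrite('pics/w4z.png',cv2.resize(a[190:315,255:355],None,fx=6,fy=4.8,interpolation=cv2.INTER_CUBIC))
```

```text
(no output)
```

View pics/w4z.png

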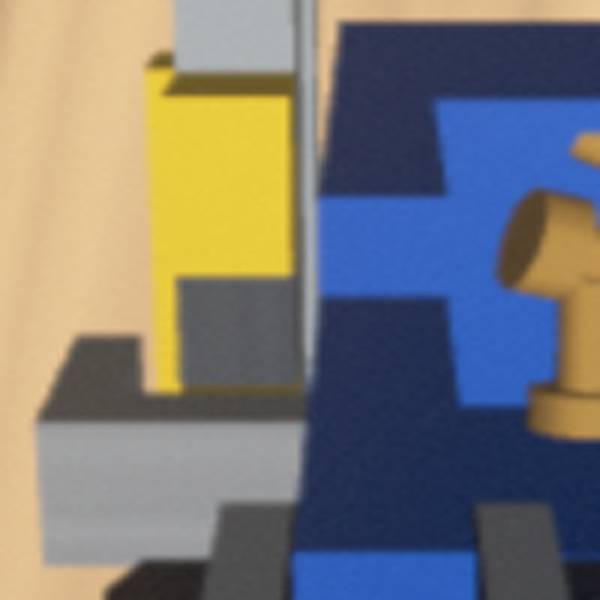

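Run:
```python
from binfit import *
o,r=st(); W=bot.read_camera('wrist')
un=lambda uv,s,x,y:(np.array(uv)+.5)/s-.5+np.array([x,y])
w=[((-28,8,98),(38,315)),((-28,-8,98),(42,415)),((-5,32,100),(198,156)),((5,32,100),(270,156)),((-5,22,155),(184,408)),((5,22,155),(286,408)),((-5,22,100),(198,228)),((5,22,100),(271,228)),]
ow=(W,[k[0] for k in w],np.array([un(k[1],3.4,250,185) for k in w]))
zb=o['eef_pos'][2]-.1222
v,res=binfit([ow],zb,[.609,-.071,.187]);print('bin',v,np.degrees(v[2]),zb)
e=np.array([np.cos(v[2]),np.sin(v[2])]);n=np.array([-e[1],e[0]])
h=lambda uv,z:(lambda X:(np.array([(X-v[:2])@e,(X-v[:2])@n])*1000).round(1))(atz(W,un(uv,np.array([6,4.8]),255,190),z)[:2])
for nm,a,z in [('out+',(230,96),.14),('in+',(230,275),.14),('in- wall',(240,385),.132),('cheek x-',(163,110),.14),('cheek x+',(292,110),.14),('rail-',(174,40),.125),('rail+',(298,40),.125),('shoe-',(178,330),.132),
 ('bp out',(147,80),.125),('bp out',(155,380),.125),('bp out',(147,80),.14),
 ('tongue in',(140,345),zb+.072),('arm -28',(38,418),zb+.098),('plate',(305,418),zb+.098)]: print(nm,h(a,z))
```

```text
t 8.85 eef [610.4 -72.7 202.7] yaw 10.8 zdev [ 2.4e-03  1.0e-04 -1.0e+00] F [-0.15 -0.19 -1.91] M [-0.05  0.03 -0.05] w 0.106
bin [ 0.61061201 -0.0729503   0.18207874] 10.432343410186517 0.08048344217223358
out+ [-14.4  33.2]
in+ [-14.7  11.2]
in- wall [-14.5  -6.2]
cheek x- [-20.7  31.5]
cheek x+ [-8.6 31.6]
rail- [-20.9  37.1]
rail+ [-8.5 37.2]
shoe- [-20.7   1.3]
bp out [-23.7  32.1]
bp out [-23.9  -8.2]
bp out [-22.1  35.1]
tongue in [-22.3   6.7]
arm -28 [-27.8   8.3]
plate [-6.3  8.4]
```

```bash
python3 - <<'E'
from fit import *
W=bot.read_camera('wrist');D=P['side']; st()
uw=lambda a:un(a,np.array([6,4.8]),255,190); ud=lambda a:un(a,6,350,250)
e=np.array([np.cos(.187),np.sin(.187)]);n=np.array([-e[1],e[0]])
ref=None
for nm,a,b in [('cheek+ outer back',(163,96),(225,150)),('cheek+ outer front',(292,96),(267,134)),('cheek+ in front',(293,275),(301,188)),('strip + outer top',(147,70),(210,190))]:
    X,r=tri([(W,uw(a)),(D,ud(b))]);L=np.array([X[:2]@e,X[:2]@n,X[2]])*1000
    if ref is None: ref=L
    print(nm,(L-ref).round(1),L[2].round(1),r)
E
python3 - <<'E'
import cv2
a=cv2.imread('pics/side0.png');cv2.imwrite('pics/s0q.png',cv2.resize(a[265:325,378:418],None,fx=12,fy=10,interpolation=cv2.INTER_CUBIC))
E
```

```text
t 8.95 eef [610.1 -72.6 202.3] yaw 10.8 zdev [ 1.7e-03  2.0e-04 -1.0e+00] F [ 0.38 -0.11 -2.1 ] M [-0.01  0.07 -0.06] w 0.107
cheek+ outer back [0. 0. 0.] 135.5 [array([1.3, 0.6]), array([-0.6, -0. ])]
cheek+ outer front [12.   0.5  1.5] 137.0 [array([0.6, 0.3]), array([-0.3, -0. ])]
cheek+ in front [ 11.7 -21.5   2.4] 137.9 [array([0.3, 0.1]), array([-0.1,  0. ])]
strip + outer top [ -2.9   0.6 -13.4] 122.1 [array([1.1, 0.5]), array([-0.5, -0. ])]
```

View pics/s0q.png

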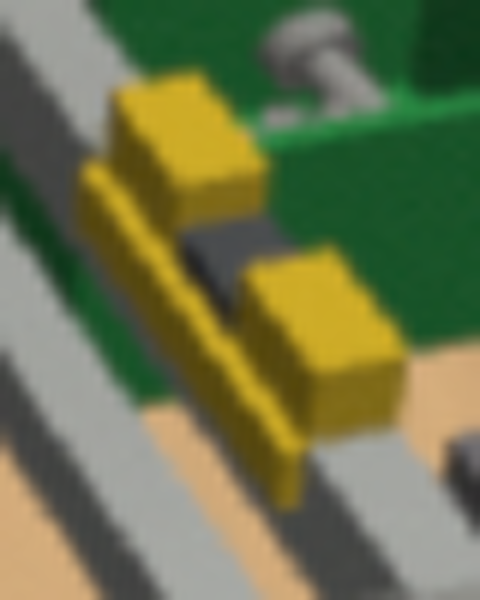

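At close range the slot is 2 mm to +y of the hook. The clip also has a strip about 3 mm thick behind the rail, so the tongue needs to sit about 1.5 mm further back than rail-centred. I'll correct both and re-measure.

Call:
step_arm([
  [-0.13,-0.1,0,0,0,0,1],
  [-0.13,-0.11,0,0,0,0,1],
  [0,0,0.4,0,0,0,1],
  [0,0,0,0,0,0,1],
  [0,0,0,0,0,0,1],
  [0,0,0,0,0,0,1],
])

```text
t: 9.55
eef_pos: [0.6066, -0.071, 0.1972]
tool_rot: [-0.0, 0.996, 0.094, -0.0]
contact_force: [-0.1, 0.7, -2.4]
gripper_width: 0.105
```

Run:
```python
from h import *
st()
W=bot.read_camera('wrist');save(W,'wrist5');D=bot.read_camera('side');save(D,'side5');st()
a=cv2.imread('pics/wrist5.png');cv2.imwrite('pics/w5z.png',cv2.resize(a[190:315,255:355],None,fx=6,fy=4.8,interpolation=cv2.INTER_CUBIC))
a=cv2.imread('pics/side5.png');cv2.imwrite('pics/s5z.png',cv2.resize(a[230:320,370:450],None,fx=6,fy=6,interpolation=cv2.INTER_CUBIC))
```

```text
t 9.55 eef [606.6 -71.  197.2] yaw 10.8 zdev [-2.e-04  0.e+00 -1.e+00] F [-0.07  0.7  -2.45] M [ 0.03 -0.05  0.06] w 0.105
t 9.65 eef [606.6 -71.1 197.3] yaw 10.8 zdev [-1.e-04 -0.e+00 -1.e+00] F [ 0.23 -0.62 -2.19] M [-0.01  0.04  0.04] w 0.109
```

View pics/w5z.png

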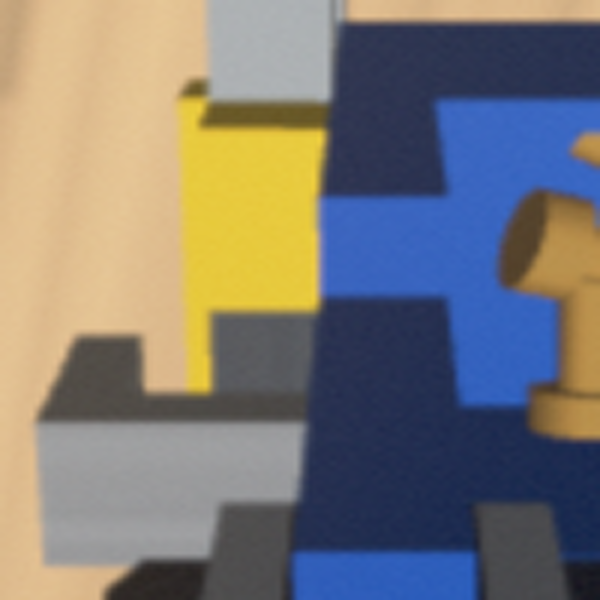

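View pics/s5z.png

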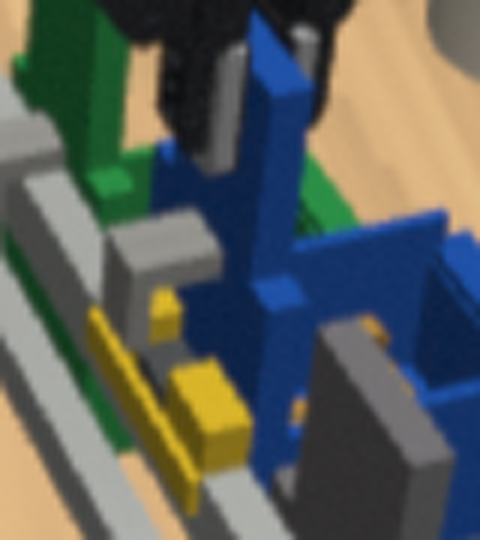

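```bash
cat > rel.py <<'E'
from binfit import *
un=lambda uv,s,x,y:(np.array(uv)+.5)/s-.5+np.array([x,y])
w=[((-28,8,98),(38,315)),((-28,-8,98),(42,415)),((-5,32,100),(198,156)),((5,32,100),(270,156)),((-5,22,155),(184,408)),((5,22,155),(286,408)),((-5,22,100),(198,228)),((5,22,100),(271,228)),]
def rel(W,zb,pts):
    ow=(W,[k[0] for k in w],np.array([un(k[1],3.4,250,185) for k in w]))
    v,res=binfit([ow],zb,[.609,-.071,.187]);print('bin',v.round(4),zb)
    e=np.array([np.cos(v[2]),np.sin(v[2])]);n=np.array([-e[1],e[0]])
    for nm,a,z in pts:
        X=atz(W,un(a,np.array([6,4.8]),255,190),z)[:2]-v[:2]; print(nm,(np.array([X@e,X@n])*1000).round(1))
E
python3 - <<'E'
from rel import *
o,r=st();W=bot.read_camera('wrist')
rel(W,o['eef_pos'][2]-.1222,[('out+',(260,127),.14),('in+',(260,311),.14),('cheek x-',(199,130),.14),('cheek x+',(327,130),.14),('rail-',(208,50),.125),('rail+',(330,50),.125),('shoe-',(212,340),.132),('strip',(180,95),.125),('strip',(188,380),.125)])
E
```

```text
t 9.65 eef [606.6 -71.1 197.3] yaw 10.8 zdev [-1.e-04 -0.e+00 -1.e+00] F [ 0.23 -0.62 -2.19] M [-0.01  0.04  0.04] w 0.109
bin [ 0.6068 -0.0713  0.1816] 0.07508190050922581
out+ [-11.5  30.8]
in+ [-11.7   8.5]
cheek x- [-17.1  30.4]
cheek x+ [-5.3 30.5]
rail- [-17.3  36.9]
rail+ [-5.4 37. ]
shoe- [-17.    1.9]
strip [-20.1  31.3]
strip [-20.1  -6.1]
```

Call:
step_arm([
  [0.08,0.03,0,0,0,0,1],
  [0,0,0.4,0,0,0,1],
  [0,0,0.4,0,0,0,1],
  [0,0,0.4,0,0,0,1],
  [0,0,0.3,0,0,0,1],
  [0,0,0.2,0,0,0,1],
  [0,0,0,0,0,0,1],
  [0,0,0,0,0,0,1],
  [0,0,0,0,0,0,1],
])

```text
t: 10.6
eef_pos: [0.6076, -0.0712, 0.1805]
tool_rot: [0.0, 0.996, 0.094, 0.0]
contact_force: [-0.6, -0.1, -3.1]
gripper_width: 0.109
```

Run:
```python
from h import *
st()
W=bot.read_camera('wrist');save(W,'wrist6');D=bot.read_camera('side');save(D,'side6');st()
a=cv2.imread('pics/wrist6.png');cv2.imwrite('pics/w6z.png',cv2.resize(a[190:315,255:355],None,fx=6,fy=4.8,interpolation=cv2.INTER_CUBIC))
a=cv2.imread('pics/side6.png');cv2.imwrite('pics/s6z.png',cv2.resize(a[240:330,370:450],None,fx=6,fy=6,interpolation=cv2.INTER_CUBIC))
```

```text
t 10.6 eef [607.6 -71.2 180.5] yaw 10.8 zdev [ 3.e-04  0.e+00 -1.e+00] F [-0.6  -0.05 -3.05] M [-0.01  0.    0.01] w 0.109
t 10.7 eef [607.5 -71.2 180.5] yaw 10.8 zdev [ 3.e-04  0.e+00 -1.e+00] F [-0.32  0.53 -2.13] M [-0.02  0.06 -0.02] w 0.108
```

View pics/w6z.png

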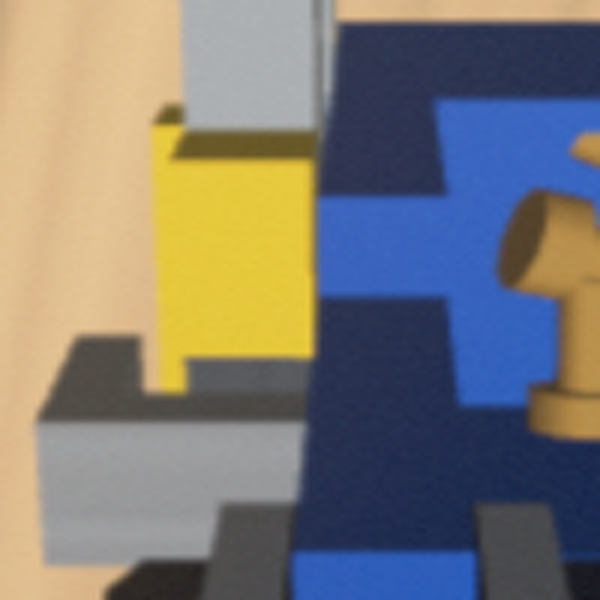

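View pics/s6z.png

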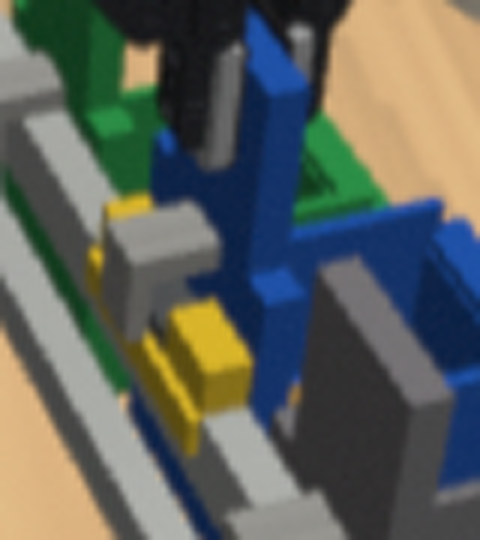

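Run:
```python
from rel import *
o,r=st();W=bot.read_camera('wrist')
rel(W,o['eef_pos'][2]-.1222,[('out+',(250,159),.14),('in+',(250,357),.14),('cheek x-',(171,159),.14),('cheek x+',(316,159),.14),('rail-',(182,60),.125),('rail+',(316,60),.125),('shoe-',(187,375),.132),('strip',(152,125),.125),('strip',(160,385),.125)])
```

```text
t 10.7 eef [607.5 -71.2 180.5] yaw 10.8 zdev [ 3.e-04  0.e+00 -1.e+00] F [-0.32  0.53 -2.13] M [-0.02  0.06 -0.02] w 0.108
bin [ 0.6077 -0.0714  0.1817] 0.05826033903248487
out+ [-11.4  31.2]
in+ [-11.7   8.9]
cheek x- [-18.1  31.2]
cheek x+ [-5.8 31.2]
rail- [-18.3  38.9]
rail+ [-6.2 39. ]
shoe- [-18.    3.7]
strip [-21.2  31.4]
strip [-21.2  -0.3]
```

Everything is centred: y error about 0.2 mm, with about 0.8 mm of play both ways in x. Now I descend slowly and feel.

Call:
step_arm([
  [0,0,0.2,0,0,0,1],
  [0,0,0.2,0,0,0,1],
  [0,0,0.2,0,0,0,1],
  [0,0,0.2,0,0,0,1],
  [0,0,0.2,0,0,0,1],
  [0,0,0,0,0,0,1],
  [0,0,0,0,0,0,1],
])

```text
t: 11.45
eef_pos: [0.6074, -0.0712, 0.1702]
tool_rot: [-0.0, 0.996, 0.094, -0.0]
contact_force: [0.6, -0.5, -2.2]
gripper_width: 0.106
```

```bash
python3 -c "
from h import *
st()"
```

```text
t 11.45 eef [607.4 -71.2 170.2] yaw 10.8 zdev [-1.e-04 -0.e+00 -1.e+00] F [ 0.63 -0.46 -2.19] M [-0.01  0.04  0.06] w 0.106
```

Call:
step_arm([
  [0,0,0.1,0,0,0,1],
  [0,0,0.1,0,0,0,1],
  [0,0,0.1,0,0,0,1],
  [0,0,0.1,0,0,0,1],
  [0,0,0.1,0,0,0,1],
  [0,0,0,0,0,0,1],
])

```text
t: 12.05
eef_pos: [0.6073, -0.0711, 0.1651]
tool_rot: [-0.0, 0.996, 0.094, -0.0]
contact_force: [-0.5, 0.5, -3.1]
gripper_width: 0.112
```

```bash
python3 -c "
from h import *
st()
D=bot.read_camera('side');save(D,'side7');st()
a=cv2.imread('pics/side7.png');cv2.imwrite('pics/s7z.png',cv2.resize(a[240:330,370:450],None,fx=6,fy=6,interpolation=cv2.INTER_CUBIC))
"
```

```text
t 12.05 eef [607.3 -71.1 165.1] yaw 10.8 zdev [-3.e-04  0.e+00 -1.e+00] F [-0.47  0.54 -3.14] M [-0.02 -0.    0.  ] w 0.112
t 12.1 eef [607.3 -71.1 165.2] yaw 10.8 zdev [-2.e-04  0.e+00 -1.e+00] F [-1.37  0.8  -1.15] M [-0.07  0.09  0.  ] w 0.109
```

View pics/s7z.png

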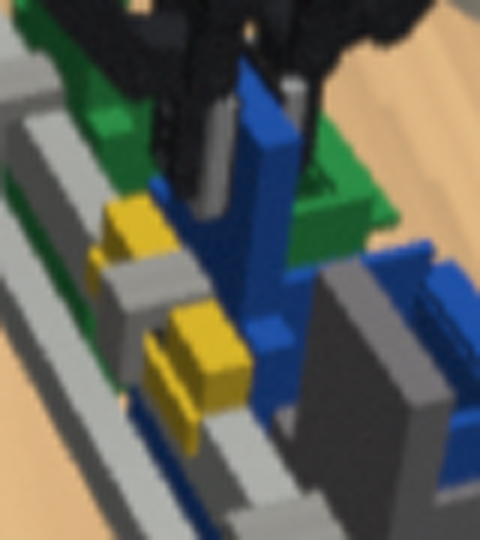

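The arm is in the slot with the tongue behind the strip. Pressing on slowly.

Call:
step_arm([
  [0,0,0.1,0,0,0,1],
  [0,0,0.1,0,0,0,1],
  [0,0,0,0,0,0,1],
])

```text
t: 12.4
eef_pos: [0.6076, -0.0712, 0.1637]
tool_rot: [-0.0, 0.996, 0.094, 0.0]
contact_force: [-0.6, -0.2, 2.1]
gripper_width: 0.11
```

Call:
step_arm([
  [0,0,0.1,0,0,0,1],
  [0,0,0.1,0,0,0,1],
  [0,0,0,0,0,0,1],
])

```text
t: 12.7
eef_pos: [0.6077, -0.0712, 0.162]
tool_rot: [-0.0, 0.996, 0.094, 0.0]
contact_force: [-1.9, 0.5, 5.5]
gripper_width: 0.105
```

Call:
step_arm([
  [0,0,0.1,0,0,0,1],
  [0,0,0.1,0,0,0,1],
  [0,0,0,0,0,0,1],
])

```text
t: 13.0
eef_pos: [0.6077, -0.0712, 0.16]
tool_rot: [-0.0, 0.996, 0.094, 0.0]
contact_force: [-2.2, 1.1, 5.3]
gripper_width: 0.106
```

Call:
step_arm([
  [0,0,0.1,0,0,0,1],
  [0,0,0.1,0,0,0,1],
  [0,0,0,0,0,0,1],
])

```text
t: 13.3
eef_pos: [0.6077, -0.0712, 0.158]
tool_rot: [-0.0, 0.996, 0.094, 0.0]
contact_force: [-0.9, 1.5, 5.2]
gripper_width: 0.105
```

```bash
python3 -c "
from h import *
st()"
```

```text
t 13.3 eef [607.7 -71.2 158. ] yaw 10.79 zdev [ 6.e-04  4.e-04 -1.e+00] F [-0.88  1.47  5.24] M [ 0.07  0.69 -0.03] w 0.105
```

Call:
step_arm([
  [0,0,0.1,0,0,0,1],
  [0,0,0,0,0,0,1],
])

```text
t: 13.5
eef_pos: [0.6077, -0.0712, 0.157]
tool_rot: [-0.0, 0.996, 0.094, 0.0]
contact_force: [-1.6, -0.2, 4.6]
gripper_width: 0.105
```

Call:
step_arm([
  [0,0,0.07,0,0,0,1],
  [0,0,0,0,0,0,1],
])

```text
t: 13.7
eef_pos: [0.6077, -0.0712, 0.1568]
tool_rot: [-0.0, 0.996, 0.094, 0.0]
contact_force: [-3.1, 0.6, 8.1]
gripper_width: 0.107
```

Call:
step_arm([
  [0,0,0.07,0,0,0,1],
  [0,0,0,0,0,0,1],
])

```text
t: 13.9
eef_pos: [0.6078, -0.0712, 0.1567]
tool_rot: [-0.0, 0.996, 0.094, 0.0]
contact_force: [-5.5, 1.6, 13.4]
gripper_width: 0.109
```

```bash
python3 -c "
from h import *
st()"
```

```text
t 13.9 eef [607.8 -71.2 156.7] yaw 10.79 zdev [ 9.e-04  9.e-04 -1.e+00] F [-5.52  1.56 13.42] M [ 0.29  1.45 -0.02] w 0.109
```

```bash
python3 -c "
from h import *
D=bot.read_camera('side');save(D,'side8');W=bot.read_camera('wrist');save(W,'wrist8');st()
a=cv2.imread('pics/side8.png');cv2.imwrite('pics/s8z.png',cv2.resize(a[240:330,370:450],None,fx=6,fy=6,interpolation=cv2.INTER_CUBIC))
"
```

```text
t 14.0 eef [607.8 -71.3 156.7] yaw 10.79 zdev [ 1.e-03  9.e-04 -1.e+00] F [-5.86  1.48 12.39] M [0.24 1.48 0.01] w 0.109
```

View pics/s8z.png

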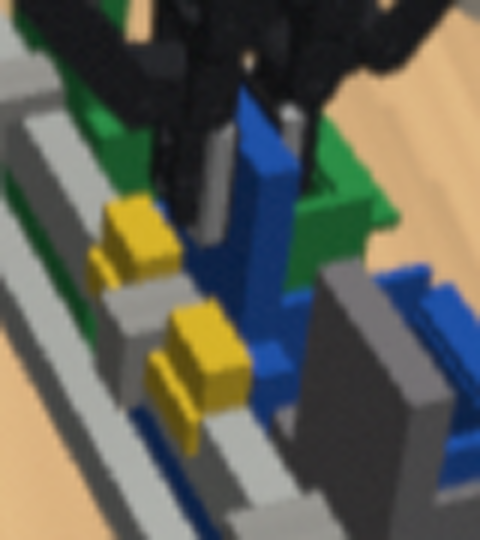

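View pics/wrist8.png

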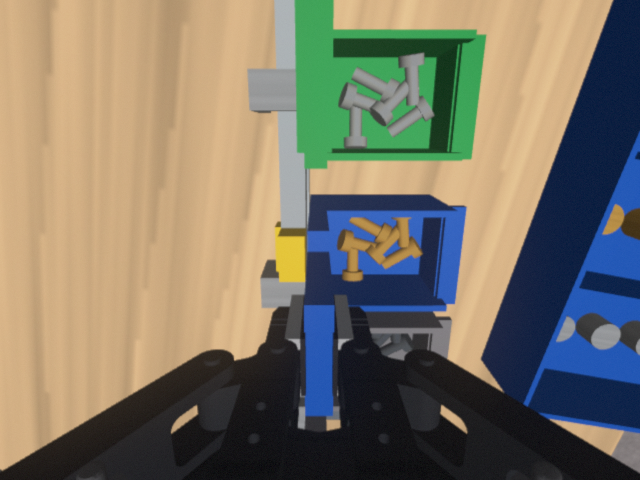

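The arm is flush in the slot, about half the cheek height below the cheek tops, and the stop feels stiff. One slightly firmer press, then I'll relieve the load.

Call:
step_arm([
  [0,0,0.1,0,0,0,1],
  [0,0,0,0,0,0,1],
])

```text
t: 14.2
eef_pos: [0.6079, -0.0712, 0.1567]
tool_rot: [-0.001, 0.996, 0.094, 0.001]
contact_force: [-7.7, 2.0, 20.9]
gripper_width: 0.107
```

Call:
step_arm([
  [0,0,-0.1,0,0,0,1],
  [0,0,-0.1,0,0,0,1],
  [0,0,0,0,0,0,1],
])

```text
t: 14.5
eef_pos: [0.6077, -0.0712, 0.1567]
tool_rot: [-0.0, 0.996, 0.094, 0.0]
contact_force: [-3.4, 0.2, 6.9]
gripper_width: 0.106
```

```bash
python3 -c "
from h import *
st()"
```

```text
t 14.5 eef [607.7 -71.2 156.7] yaw 10.8 zdev [ 8.e-04  3.e-04 -1.e+00] F [-3.43  0.22  6.9 ] M [ 0.16  0.86 -0.07] w 0.106
```

z held at 156.7 mm from about 9 N to 23 N, so it's a hard stop and the hook is home. Unload and release.

Call:
step_arm([
  [0,0,-0.08,0,0,0,1],
  [0,0,0,0,0,0,1],
  [0,0,0,0,0,0,0.8],
  [0,0,0,0,0,0,0.7],
  [0,0,0,0,0,0,0.6],
  [0,0,0,0,0,0,0.6],
  [0,0,0,0,0,0,0.6],
  [0,0,0,0,0,0,0.6],
])

```text
t: 15.3
eef_pos: [0.6074, -0.0712, 0.1567]
tool_rot: [0.0, 0.996, 0.094, 0.0]
contact_force: [0.3, -0.4, 0.4]
gripper_width: 0.4
```

```bash
python3 -c "
from h import *
st()
D=bot.read_camera('side');save(D,'side9');W=bot.read_camera('wrist');save(W,'wrist9');st()
"
```

```text
t 15.3 eef [607.4 -71.2 156.7] yaw 10.8 zdev [ 0. -0. -1.] F [ 0.27 -0.43  0.41] M [-0.03  0.05  0.01] w 0.4
t 15.4 eef [607.4 -71.2 156.7] yaw 10.8 zdev [ 0.  0. -1.] F [-0.57  0.05 -0.64] M [0.05 0.01 0.  ] w 0.398
```

View pics/wrist9.png

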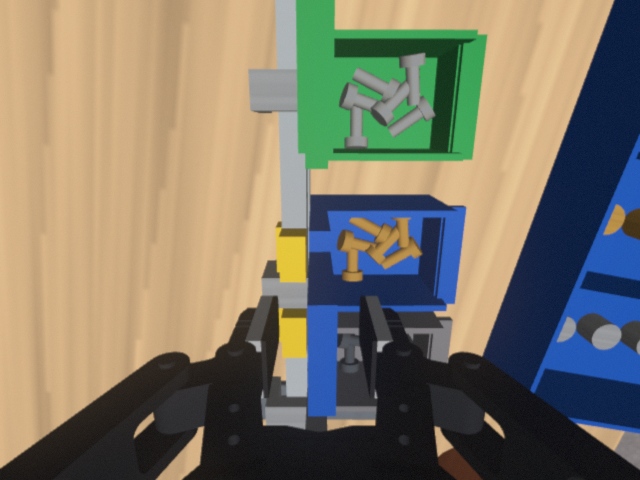

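View pics/side9.png

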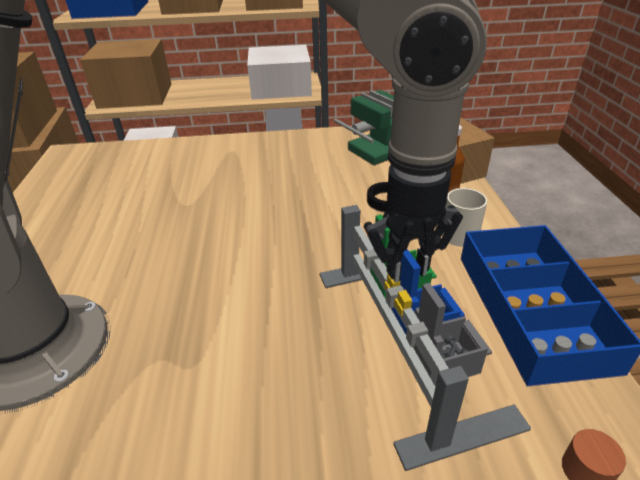

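The pads stand free of the tab on both sides and the force is about zero. I'll retract straight up.

Call:
step_arm([
  [0,0,-0.5,0,0,0,0.6],
  [0,0,-1.5,0,0,0,0.6],
  [0,0,-3,0,0,0,0.6],
  [0,0,-4,0,0,0,0.6],
  [0,0,-4,0,0,0,0.6],
  [0,0,-4,0,0,0,0.6],
  [0,0,-3,0,0,0,0.6],
  [-2,0,-1,0,0,0,0.6],
  [-3,-3,0,0,0,0,0.6],
  [-3,-3,0,0,0,0,0.6],
  [-3,-3,0,0,0,0,0.6],
  [0,0,0,0,0,0,0.6],
  [0,0,0,0,0,0,0.6],
])

```text
t: 16.7
eef_pos: [0.4823, -0.0033, 0.3681]
tool_rot: [-0.001, 0.996, 0.095, 0.001]
contact_force: [1.1, -0.5, -0.3]
gripper_width: 0.401
```

```bash
python3 -c "
from h import *
st()
for n in ['scene','side','wrist']:
    p=bot.read_camera(n);save(p,n+'10')
a=cv2.imread('pics/side10.png');cv2.imwrite('pics/s10z.png',cv2.resize(a[200:400,320:520],None,fx=3,fy=3,interpolation=cv2.INTER_CUBIC))
a=cv2.imread('pics/scene10.png');cv2.imwrite('pics/c10z.png',cv2.resize(a[130:320,140:360],None,fx=3,fy=3,interpolation=cv2.INTER_CUBIC))
a0=cv2.imread('pics/side0.png');cv2.imwrite('pics/s10c.png',np.hstack([cv2.resize(i[240:380,350:500],None,fx=2.6,fy=2.6,interpolation=cv2.INTER_CUBIC) for i in (a0,cv2.imread('pics/side10.png'))]))
"
```

```text
t 16.7 eef [482.3  -3.3 368.1] yaw 10.87 zdev [ 0.0023  0.0014 -1.    ] F [ 1.12 -0.52 -0.34] M [-0.06 -0.03 -0.01] w 0.401
```

View pics/s10z.png

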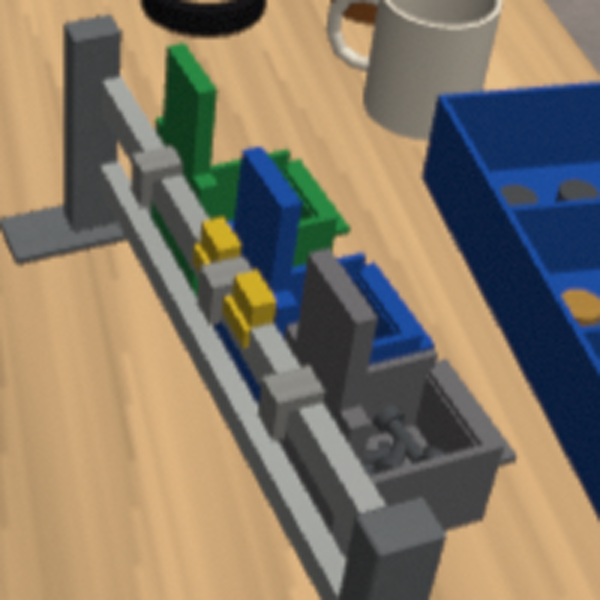

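View pics/c10z.png

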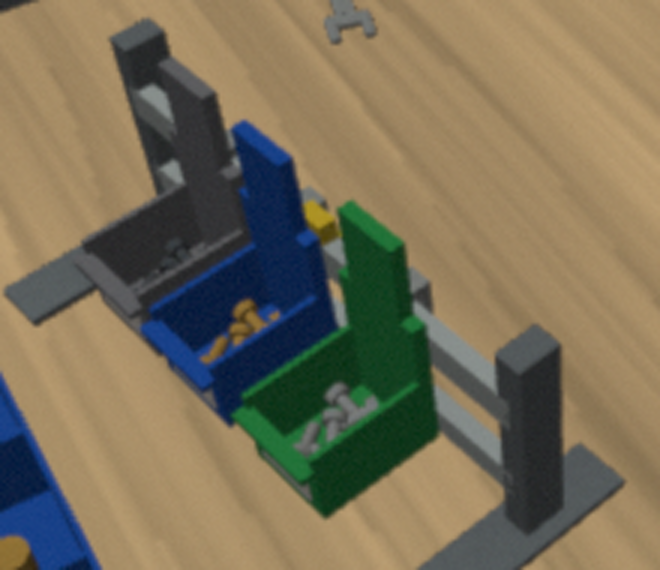

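View pics/s10c.png

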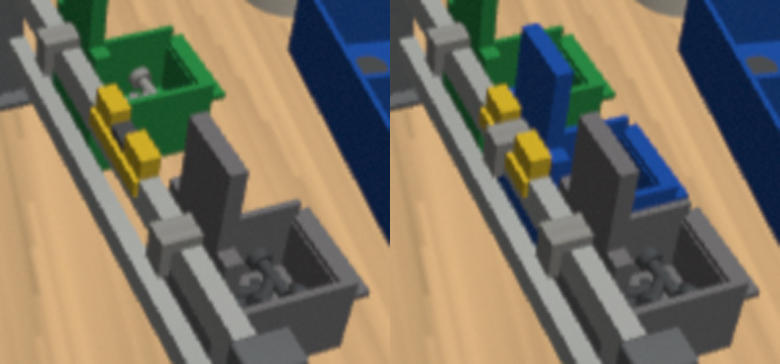

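Run:
```python
from fit import *
S,D=P['scene'],P['side'];us=lambda a:un(a,3,140,130);ud=lambda a:un(a,3,320,200)
for n,L in {'blue':[((245,121),(280,206)),((233,131),(299,200)),((295,157),(243,153)),((280,167),(261,148))],'green':[((350,202),(197,95)),((340,211),(215,90)),((410,240),(167,49)),((396,252),(184,45))]}.items():
    X=np.array([tri([(S,us(a)),(D,ud(b))])[0] for a,b in L]);print(n,(X.mean(0)*1000).round(1),(X[:,2]*1000).round(1))
```

```text
blue [607.7 -72.6 188. ] [188.5 188.2 187.7 187.6]
green [587.8  17.  187.7] [187.5 187.7 188.1 187.5]
```

The blue tab top (188.0 mm) is level with the hanging green bin's (187.7 mm), so the hook rests on the rail. Neither neighbour looks shifted. Handing in.

```bash
python3 -c "
from h import *
st(); print(bot.hand_in())"
```

```text
t 16.85 eef [483.3  -4.4 367.3] yaw 10.7 zdev [ 1.1e-03 -3.0e-04 -1.0e+00] F [-0.53  0.43  1.19] M [0.   0.02 0.04] w 0.399
the job is handed in; nothing more can be done
None
```

The blue bin hangs in the middle place with its hook fully home, and all three bins were hanging when I handed the job in at 16.9 s. I gripped it by the tab, found the slot with the wrist camera and lowered the hook in without landing on a cheek. I then pressed the shoe down at about 8 N to a hard stop, let go and moved the arm clear.

**Last checks:**
- **Seating:** the height stayed at 156.7 mm while the push rose from about 9 N to a peak of about 23 N, under the 40 N limit. After release, the blue tab top was level with the hanging green bin's (188.0 against 187.7 mm).
- **Neighbours:** before and after pictures show no visible shift of the green or grey bin. The grey bin was compared by eye only.
- **Release:** the force on the tool was about zero before the arm withdrew.

**What disagreed:**
- My first rack position, from its posts, was about 9 mm off towards the back, so I used the rail and clip instead.
- The scene and side cameras differed from the wrist camera by 1–2 mm. The hover measurement of the slot was also about 2 mm off and was corrected at close range.

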